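Demagnetise the fixture pins

TASK

Demagnetise the steel locating pins that stand in the plywood tray (two or three of them). Switch the grey demagnetiser on with its round key, stand every pin upright on the floor of a well of its own and let go; with all pins in, press the right-hand square key, then the left-hand square key, then the wide bar key, which gives the pulse. Then stand all the pins upright in the tray again and lastly press the round key once more to switch off; press keys fully and one at a time, never the middle square key, and leave the pen and the spray can alone.

Things in the scene. Friction and masses are not known exactly. Their poses are not given: they have to be found in the camera images.
- demagnetiser: fixed grey bench unit, 170 (x) x 190 (y) x 45 mm high; origin under its centre, on the bench; x towards its back, y towards its left as the robot sees it. Its flat top is 45 mm up: black key panel along the near side, with a row of five keys 49 mm in front of the centre; three round wells in a row behind, 36 mm behind the centre.
- well_1 (a point): left round well, 50 mm bore, 18 mm deep from the unit's top (45 mm) to a flat floor 27 mm above the bench, edge chamfered 2 mm; wells are 59 mm apart. The point is the centre of the well's floor; axes parallel to the demagnetiser's.
- well_2 (a point): middle round well, 50 mm bore, 18 mm deep from the unit's top (45 mm) to a flat floor 27 mm above the bench, edge chamfered 2 mm; wells are 59 mm apart. The point is the centre of the well's floor; axes parallel to the demagnetiser's.
- well_3 (a point): right round well, 50 mm bore, 18 mm deep from the unit's top (45 mm) to a flat floor 27 mm above the bench, edge chamfered 2 mm; wells are 59 mm apart. The point is the centre of the well's floor; axes parallel to the demagnetiser's.
- key_round_top (a point): on/off key: round, 20 mm diameter, at the left end of the row. Stands 12 mm proud of the panel when up (its top 57 mm above the bench); spring key, travel 8 mm straight down, about 1 N to start and 4.5 N to bottom; springs back up when let go. This point is the centre of its top face.
- key_sq_left_top (a point): left-hand square key, 18 x 18 mm, 36 mm right of the round one. Stands 12 mm proud of the panel when up (its top 57 mm above the bench); spring key, travel 8 mm straight down, about 1 N to start and 4.5 N to bottom; springs back up when let go. This point is the centre of its top face.
- key_sq_mid_top (a point): middle square key, 18 x 18 mm, 36 mm right of the left-hand one; not to be pressed. Stands 12 mm proud of the panel when up (its top 57 mm above the bench); spring key, travel 8 mm straight down, about 1 N to start and 4.5 N to bottom; springs back up when let go. This point is the centre of its top face.
- key_sq_right_top (a point): right-hand square key, 18 x 18 mm, 36 mm right of the middle one. Stands 12 mm proud of the panel when up (its top 57 mm above the bench); spring key, travel 8 mm straight down, about 1 N to start and 4.5 N to bottom; springs back up when let go. This point is the centre of its top face.
- key_bar_top (a point): pulse key: wide bar 28 mm (along the row) x 18 mm at the right end of the row, 38 mm right of the right-hand square key. Stands 12 mm proud of the panel when up (its top 57 mm above the bench); spring key, travel 8 mm straight down, about 1 N to start and 4.5 N to bottom; springs back up when let go. This point is the centre of its top face.
- key_round (a joint): key_round: travel in m: 0 = up, 0.008 = fully down; counts as pressed beyond 0.005
- key_sq_left (a joint): key_sq_left: travel in m: 0 = up, 0.008 = fully down; counts as pressed beyond 0.005
- key_sq_mid (a joint): key_sq_mid: travel in m: 0 = up, 0.008 = fully down; counts as pressed beyond 0.005
- key_sq_right (a joint): key_sq_right: travel in m: 0 = up, 0.008 = fully down; counts as pressed beyond 0.005
- key_bar (a joint): key_bar: travel in m: 0 = up, 0.008 = fully down; counts as pressed beyond 0.005
- tray: loose plywood tray, 80 (x) x 204 (y) x 18 mm, walls 6 mm, floor 6 mm thick, 0.9 kg; origin under its centre, y along its long side (which lies roughly across the robot's line of sight, in front of the demagnetiser). The pins start in it, in a row along y about 62 mm apart (any one place may be empty); it has room for all of them in such a row.
- pin_1: loose steel locating pin, all alike, 72 mm high, about 0.3 kg: flat round foot 44 mm diameter and 12 mm high, round neck 20 mm diameter from 12 to 64 mm, then a blunt cone to the top; most of the weight is in the foot. Origin at the centre of the foot's underside, z up the pin. May be absent.
- pin_2: loose steel locating pin, all alike, 72 mm high, about 0.3 kg: flat round foot 44 mm diameter and 12 mm high, round neck 20 mm diameter from 12 to 64 mm, then a blunt cone to the top; most of the weight is in the foot. Origin at the centre of the foot's underside, z up the pin. May be absent.
- pin_3: loose steel locating pin, all alike, 72 mm high, about 0.3 kg: flat round foot 44 mm diameter and 12 mm high, round neck 20 mm diameter from 12 to 64 mm, then a blunt cone to the top; most of the weight is in the foot. Origin at the centre of the foot's underside, z up the pin. May be absent.
- pen: red and white pen, 135 mm, lying on the bench; a bystander
- spray_can: spray can, 52 mm diameter, 161 mm high, standing; a bystander
There are look-alikes about, which are no part of the job. Leave any orange look-alike of the pin_1 alone.

How it is judged:
On the way, in this order (a step that is already met when the one before it is completed fails the run):
1. the round key is pressed: unit on (value of joint key_round above 0.005 m), for 0.1 s.
2. every pin stands on the floor of a well, let go (((horizontal distance between pin_1 and well_1 below 0.007 m and z of pin_1 in the frame of well_1 below 0.005 m and angle between pin_1's own z axis and vertical below 0.1 rad) or (horizontal distance between pin_1 and well_2 below 0.007 m and z of pin_1 in the frame of well_2 below 0.005 m and angle between pin_1's own z axis and vertical below 0.1 rad) or (horizontal distance between pin_1 and well_3 below 0.007 m and z of pin_1 in the frame of well_3 below 0.005 m and angle between pin_1's own z axis and vertical below 0.1 rad)) and linear speed of each of pin_1, pin_2, pin_3 below 0.03 m/s and ((horizontal distance between pin_2 and well_1 below 0.007 m and z of pin_2 in the frame of well_1 below 0.005 m and angle between pin_2's own z axis and vertical below 0.1 rad) or (horizontal distance between pin_2 and well_2 below 0.007 m and z of pin_2 in the frame of well_2 below 0.005 m and angle between pin_2's own z axis and vertical below 0.1 rad) or (horizontal distance between pin_2 and well_3 below 0.007 m and z of pin_2 in the frame of well_3 below 0.005 m and angle between pin_2's own z axis and vertical below 0.1 rad)) and ((horizontal distance between pin_3 and well_1 below 0.007 m and z of pin_3 in the frame of well_1 below 0.005 m and angle between pin_3's own z axis and vertical below 0.1 rad) or (horizontal distance between pin_3 and well_2 below 0.007 m and z of pin_3 in the frame of well_2 below 0.005 m and angle between pin_3's own z axis and vertical below 0.1 rad) or (horizontal distance between pin_3 and well_3 below 0.007 m and z of pin_3 in the frame of well_3 below 0.005 m and angle between pin_3's own z axis and vertical below 0.1 rad)) and contact force between the fingers and pin_1 below 0.5 N and contact force between the fingers and pin_2 below 0.5 N and contact force between the fingers and pin_3 below 0.5 N), for 0.2 s.
3. the right-hand square key is pressed (value of joint key_sq_right above 0.005 m), for 0.1 s.
4. the left-hand square key is pressed (value of joint key_sq_left above 0.005 m), for 0.1 s.
5. the bar key is pressed while every pin stands in a well (all of step 2 and value of joint key_bar above 0.005 m), for 0.1 s.
6. every pin stands in the tray again (x of pin_1 in the frame of tray between -0.034 and 0.034 m and y of pin_1 in the frame of tray between -0.096 and 0.096 m and z of pin_1 in the frame of tray between 0 and 0.012 m and angle between each of pin_1, pin_2, pin_3's own z axis and vertical below 0.1 rad and linear speed of each of pin_1, pin_2, pin_3 below 0.03 m/s and x of pin_2 in the frame of tray between -0.034 and 0.034 m and y of pin_2 in the frame of tray between -0.096 and 0.096 m and z of pin_2 in the frame of tray between 0 and 0.012 m and x of pin_3 in the frame of tray between -0.034 and 0.034 m and y of pin_3 in the frame of tray between -0.096 and 0.096 m and z of pin_3 in the frame of tray between 0 and 0.012 m), for 0.2 s.
7. the round key is pressed again: unit off (value of joint key_round above 0.005 m), for 0.1 s.
At the end, for the whole second after the job is handed in: Every pin stands in the tray: foot's centre inside the walls, underside on the tray floor (0 to 12 mm above the tray's underside), within 0.1 rad of upright, at rest; all keys up (all of step 6 and value of joint each of key_round, key_sq_left, key_sq_mid, key_sq_right, key_bar below 0.003 m); the robot touches nothing.
It fails at once if the middle square key is pressed (value of joint key_sq_mid above 0.004 m).
It fails at once if two keys are down at once (value of joint each of key_round, key_sq_left above 0.003 m or value of joint each of key_round, key_sq_mid above 0.003 m or value of joint each of key_round, key_sq_right above 0.003 m or value of joint each of key_round, key_bar above 0.003 m or value of joint each of key_sq_left, key_sq_mid above 0.003 m or value of joint each of key_sq_left, key_sq_right above 0.003 m or value of joint each of key_sq_left, key_bar above 0.003 m or value of joint each of key_sq_mid, key_sq_right above 0.003 m or value of joint each of key_sq_mid, key_bar above 0.003 m or value of joint each of key_sq_right, key_bar above 0.003 m).
It fails at once if the pen or the spray can is moved more than 30 mm (distance of any of pen, spray_can from where it was at the start of the episode above 0.03 m).
Of pin_1, pin_2, pin_3 only 2 to 3 are there at a start; the rules pass over those that are not, and their reading is None.
At some moment in a run one of tray, pin_1, pin_2, pin_3 may be knocked a few centimetres aside while the robot is not near it.
Once in a run the grip may slacken for a moment while it holds something.
It also fails if it takes over 208 s, if anything falls off the work surface, if the arm or the gripper's body presses on something with over 40 N, if the wrist force passes 120 N, or if a joint passes its speed limit or range.

ROBOT

A 6-joint arm with a two-finger parallel gripper is mounted at the origin on a cart in front of the work surface, level with it; the furniture and walls round the work are solid. World frame = base frame: x ahead of the robot, y to its left, z up, the work surface at z = 0. Lengths are in m, angles in rad, forces in N, time in s.
With the tool pointing down it reaches from about 0.375 to 0.975 m from the base axis. Payload 3.8 kg.
Tool frame: the origin (TCP) lies midway between the tips of the shut fingers; the grasp point (between the pads) lies 19 mm behind it; z points along the fingers, y is the line along which they close (so a half turn about z gives the same grasp; the last joint's range is limited). The gripper opens to 85 mm and grips with 20 to 120 N. Pads are 22 mm wide; open, the fingers measure 114 mm over their backs; the gripper's body (76 mm by 85 mm) begins 54 mm behind the grasp point. The pads swing forward as they close: fully open they stand 13 mm farther back than shut.
Start: joints at [1.21, 0.264, 1.604, -0, 1.274, -0.037], TCP at [0.215, 0.64, 0.203] pointing down, gripper open.
Joint ranges: [-2.63, 2.63], [-0.94, 2.18], [0.31, 2.57], [-1.31, 4.45], [0, 2.66], [-2.55, 2.55]. Speed limits (rad/s): [2.57, 2.57, 3.14, 3.14, 3.14, 3.14].

INTERFACE

Orientations are given as a unit quaternion [x, y, z, w].
In Python, from workcell import ctrl, viewer gives the robot as it stands.
- The arm moves only by the tool carry_out, never from a script. Its argument "plan" is text: rows parted by semicolons, each of 5 numbers parted by spaces: the shift along the tool's x, y, z in mm, then the turn about the tool's z in rad, then the closure, from 0 (fully open) to 1 (shut). A call has 1 to 12 rows; each row shifts and turns the commanded pose from where the row before left it, along the tool's axes as they then stand; what a row does not reach is not made up. A row lasts 1/12 s, in which the tool goes at most 41.7 mm and 7.16 degrees, less where a joint would pass 70% of its speed; a pose out of reach is approached as far as the arm can. A call is refused whole if a number of a shift passes 41.7 or a number of a turn 0.125, either way. A call with a gripper value outside its range is refused whole. The fingers move at their own pace and stop on an object; the grip force is fixed at half the most. Time passes only in rows, so rows that do not move let the fingers close. It gives the time, the measured TCP pose, the force, the opening and the grip force at its end, in the units of the state.
- ctrl.get_state(): the state, without advancing time (a new reading comes with each control period).
- viewer.grab_frame(name): name is "scene" or "side" or "wrist"; returns a dict with "pixels" (480x640x3 uint8, red, green, blue), "fx", "fy", "cx", "cy" (pixels), "k1" (the pictures are not rectified: a ray, as slopes to the right and down, at radius r is drawn at 1 + k1 r^2 times it, then the intrinsics apply), "eye" and "attitude" of the camera in the world. Camera axes: x right, y up, looking along -z (the intrinsics and any distortion apply to the point x, -y, -z); pixel columns grow to the right and rows downward; lengths in m; the calibration is good to about 2 mm. A picture is of the moment at which its call begins. There is no depth.
- ctrl.hand_in(): hands the job in; it is judged then, once.
The state is a dict: "time": time; "joint_pos": joint angles; "joint_vel": joint speeds; "joint_efforts": joint torques, N m; "eef_pos": TCP position; "orientation": TCP orientation; "wrist_force": force on the tool from outside, world axes, zero at the start; "ft_torque": the same for the moment, N m; "width": opening from 0.0 (shut) to 1.0 (fully open); "finger_force": force on a finger pad.
Only numpy, scipy, OpenCV 4.12 (cv2) and the standard library are available. Lean on these libraries where they do the work, as an engineer would, in place of code of your own. Each camera call takes 0.05 s, during which the arm holds its last target. There are 200 camera calls.

## Working session

There is one attempt and no reset: what is moved stays moved. The work goes in short steps, Python scripts to look and compute and a tool call to move; the robot and the scene stay as the last step left them, time stands still between calls to the robot, and variables do not carry over. Pictures are saved under pics/ and viewed, at most 14 in all, crops included, and the job is handed in when it is done.

Besides the shell and the picture viewer there is one more tool, called by a JSON object that holds its "name" and its "arguments". carry_out: Moves the arm, as the interface text tells. Its arguments: {"type":"object","properties":{"plan":{"type":"string"}},"required":["plan"]}

```bash
mkdir -p pics; cat > h.py <<'E'
import numpy as np, cv2
from workcell import ctrl, viewer
from scipy.spatial.transform import Rotation as R
def rot(a):
    a=np.array(a,float)
    return a if a.shape==(3,3) else R.from_quat(a).as_matrix()
def grab(n,save=None):
    f=viewer.grab_frame(n)
    if save: cv2.imwrite('pics/'+save,f['pixels'][:,:,::-1])
    return f
def ray(f,u,v):
    K=np.array([[f['fx'],0,f['cx']],[0,f['fy'],f['cy']],[0,0,1]])
    p=cv2.undistortPoints(np.array([[[u,v]]],float),K,np.array([f['k1'],0,0,0.]))[0,0]
    d=rot(f['attitude'])@np.array([p[0],-p[1],-1.]); return np.array(f['eye']),d/np.linalg.norm(d)
def onplane(f,u,v,z):
    e,d=ray(f,u,v); return e+d*(z-e[2])/d[2]
def proj(f,P):
    q=rot(f['attitude']).T@(np.array(P,float)-np.array(f['eye'])); x,y=q[0]/-q[2],-q[1]/-q[2]
    s=1+f['k1']*(x*x+y*y); return np.array([f['fx']*x*s+f['cx'],f['fy']*y*s+f['cy']])
def tool():
    s=ctrl.get_state(); return s,np.array(s['eef_pos']),rot(s['orientation'])
def togo(P,f=None):
    s,p,r=tool(); print('shift tool mm',np.round(r.T@(np.array(P)-p)*1000,1),'yaw of tool y',np.round(np.arctan2(r[1,1],r[0,1]),3),'t',s['time'])
E
python3 - <<'E'
from h import *
for n in ['scene','side','wrist']:
    f=grab(n,n+'0.png'); print(n,f['fx'],f['k1'],np.round(f['eye'],3),np.round(f['attitude'],3).tolist())
s=ctrl.get_state(); print(s)
E
```

```text
scene 594.6414971455794 -0.1287544487448232 [-0.132 -0.52   0.772] [0.425, -0.147, -0.308, 0.838]
side 478.38329212188125 -0.0838866265101248 [-0.006  0.887  0.47 ] [-0.177, 0.488, 0.811, -0.27]
wrist 379.503670450906 -0.06151961046404975 [0.136 0.666 0.373] [-0.132, -0.094, 0.576, 0.801]
{'time': 0.15, 'joint_pos': array([ 1.21011544e+00,  2.64595819e-01,  1.60508368e+00, -2.93429099e-05,
        1.27370129e+00, -3.69031005e-02]), 'joint_vel': array([-0.00063105, -0.00206369, -0.00358131,  0.00065097,  0.00045672,
       -0.00036848]), 'joint_efforts': array([-3.08501103e-05, -5.15903914e+01, -3.67960346e+01, -1.26748332e-04,
        7.97569432e-03,  1.80528207e-05]), 'eef_pos': array([0.21454281, 0.63933292, 0.20162486]), 'orientation': array([ 1.61178374e-01,  9.86924887e-01, -8.79228067e-04, -1.62816244e-04]), 'wrist_force': array([-0.18148409,  0.36093804, -0.38090839]), 'ft_torque': array([ 0.00169308, -0.04693597,  0.00264167]), 'finger_force': 0.0, 'width': 0.9972133357217018}
```

View pics/scene0.png

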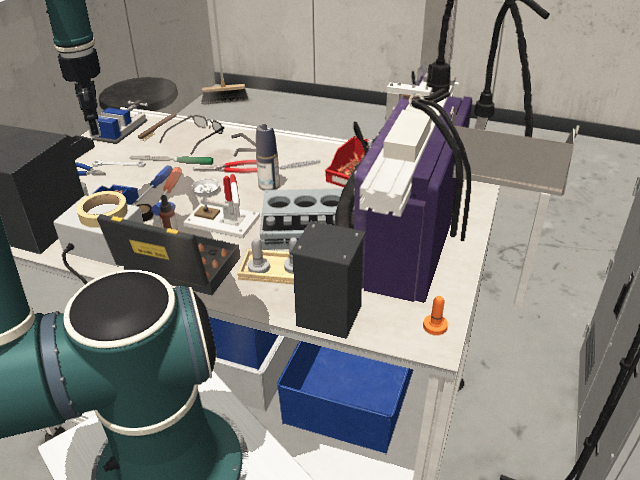

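View pics/side0.png

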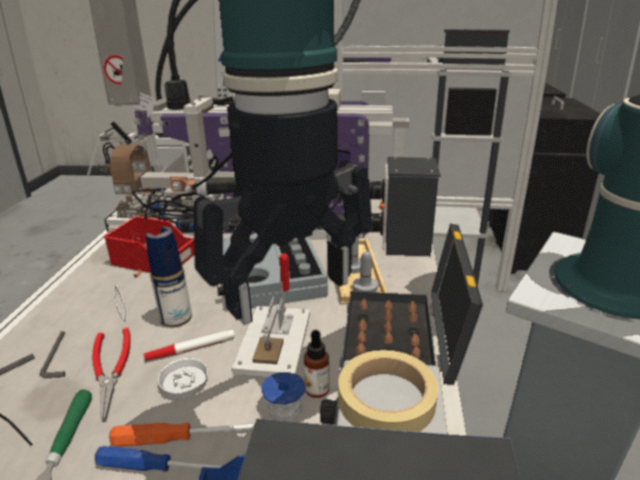

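Scene: the demagnetiser is at about (300,212), the tray at (270,262), and grey pins at (257,252) and (290,257). The black box may hide more of the tray. There is an orange look-alike at (436,318). In the side view the can is at (168,280) and the pen at (190,345).

```bash
python3 - <<'E'
from h import *
f=grab('scene')
for n,u,v,z in [('w1',276,202,.045),('w2',304,200,.045),('w3',330,199,.045),('pin a foot',258,270,.012),('pin b',291,267,.012),('box top',330,235,.2),('box base',320,333,0),('box top r',363,245,.2),('box base',341,335,0),('can',268,187,0),('laptoplike corner',207,289,0),('press base',427,297,0)]:
    print(n,np.round(onplane(f,u,v,z),3))
g=viewer.grab_frame('side')
for n,u,v,z in [('pen1',147,356,.005),('pen2',232,335,.005),('pin',364,295,.012),('boxbase',408,254,0),('boxtop',412,163,.15),('lid top',455,232,.1)]:
    print(n,np.round(onplane(g,u,v,z),3))
s,p,r=tool(); w=viewer.grab_frame('wrist'); print('cam in tool',r.T@(np.array(w['eye'])-p), r.T@rot(w['attitude']))
cv2.imwrite('pics/crop1.png',cv2.resize(f['pixels'][170:300,220:380,::-1],None,fx=5,fy=4.6,interpolation=cv2.INTER_CUBIC))
E
```

```text
w1 [0.502 0.402 0.045]
w2 [0.554 0.367 0.045]
w3 [0.6   0.332 0.045]
pin a foot [0.355 0.268 0.012]
pin b [0.41  0.232 0.012]
box top [0.374 0.069 0.2  ]
box base [0.344 0.062 0.   ]
box top r [0.396 0.014 0.2  ]
box base [ 0.369  0.034 -0.   ]
can [0.567 0.527 0.   ]
laptoplike corner [ 0.252  0.299 -0.   ]
press base [0.56 0.   0.  ]
pen1 [0.524 0.62  0.005]
pen2 [0.458 0.509 0.005]
pin [0.347 0.307 0.012]
boxbase [0.362 0.118 0.   ]
boxtop [0.42  0.011 0.15 ]
lid top [0.254 0.166 0.1  ]
cam in tool [ 0.08349472  0.00027645 -0.17126833] [[-3.21795297e-04  9.47574539e-01  3.19534646e-01]
 [ 9.99999946e-01  3.26984500e-04  3.74078155e-05]
 [-6.90361827e-05  3.19534640e-01 -9.47574593e-01]]
```

View pics/crop1.png

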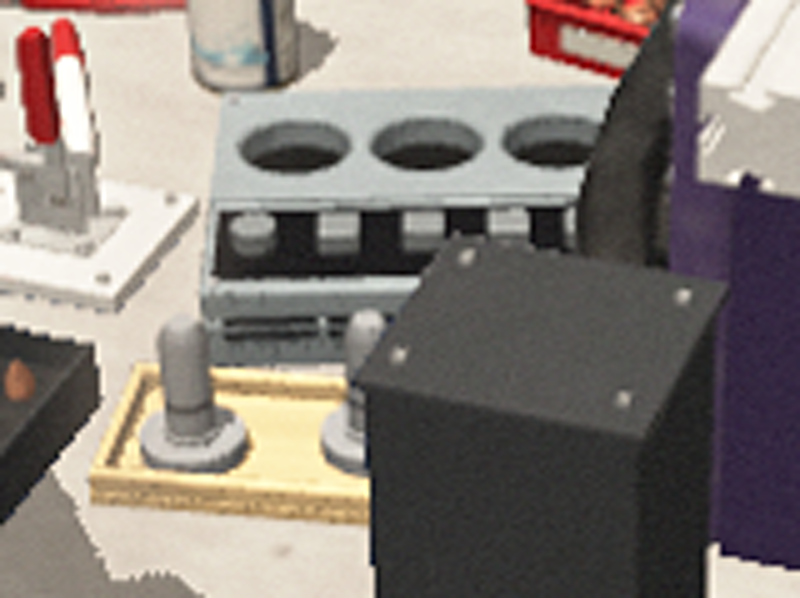

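The crop shows three wells, the row of keys (round at left) and two grey pins in the tray. The third place is hidden by the black box. The only things that could be taken for a pin are the grey pins at (258,260) and (291,258) and the orange one at (436,318), so the grey ones in the tray are it. Next I raise the arm and look from above.

{"name": "carry_out", "arguments": {"plan": "0 0 -35 0 0; 0 0 -35 0 0; 0 0 -35 0 0; -31 -24 0 0 0; -31 -24 0 0 0; -31 -24 0 0 0; -31 -24 0 0 0; -31 -24 0 0 0; -31 -24 0 0 0; -31 -24 0 0 0; -31 -24 0 0 0; -31 -24 0 0 0"}}

```text
time: 1.3
eef_pos: [0.4112, 0.3447, 0.3079]
orientation: [0.161, 0.987, 0.0, 0.0]
wrist_force: [0.5, -0.2, -0.1]
width: 1.0
finger_force: 0.0
```

{"name": "carry_out", "arguments": {"plan": "0 0 0 0.1 0; 0 0 0 0.1 0; 0 0 0 0.1 0; 0 0 0 0 0; 0 0 0 0 0"}}

```text
time: 1.72
eef_pos: [0.4106, 0.3462, 0.3077]
orientation: [0.306, 0.952, 0.0, 0.0]
wrist_force: [0.6, 0.1, 0.3]
width: 0.996
finger_force: 0.0
```

```bash
python3 - <<'E'
from h import *
s,p,r=tool(); f=grab('wrist','w1.png'); print(p,np.round(r,3))
E
```

```text
[0.41056724 0.34622744 0.307706  ] [[-0.813  0.582  0.   ]
 [ 0.582  0.813  0.   ]
 [-0.     0.    -1.   ]]
```

View pics/w1.png

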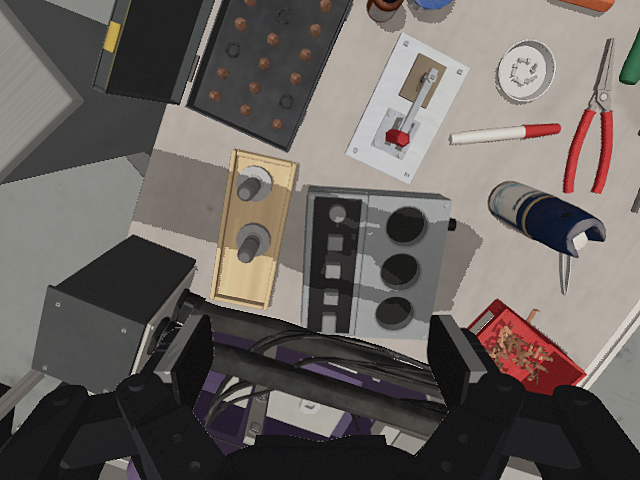

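The wrist view shows two pins in the tray, with feet near (258,183) and (255,242), and the third place empty. Wells are at (406,225), (399,268) and (395,311), the round key at (338,214), and the bar key at about (328,322), near the cables of the purple machine.

```bash
cat >> h.py <<'E'
def blobs(mask,amin,amax):
    out=[]
    for c in cv2.findContours(mask.astype(np.uint8)*255,cv2.RETR_EXTERNAL,cv2.CHAIN_APPROX_NONE)[0]:
        if amin<cv2.contourArea(c)<amax: out.append(c)
    return out
E
python3 - <<'E'
from h import *
f=grab('wrist'); im=f['pixels']; hsv=cv2.cvtColor(im,cv2.COLOR_RGB2HSV)
def roi(m,u0,v0,u1,v1):
    o=np.zeros_like(m); o[v0:v1,u0:u1]=m[v0:v1,u0:u1]; return o
# wells
for c in blobs(roi(hsv[...,2]<95,372,200,440,345),300,3000):
    pts=np.array([onplane(f,*q[0],.045)[:2] for q in c],np.float32); (x,y),r=cv2.minEnclosingCircle(pts)
    print('well',np.round([x,y,r],4), cv2.boundingRect(c))
# tray wood
m=roi((hsv[...,0]>12)&(hsv[...,0]<28)&(hsv[...,1]>70)&(hsv[...,2]>100),205,140,305,315)
m=cv2.morphologyEx(m.astype(np.uint8),cv2.MORPH_CLOSE,np.ones((5,5)))
for c in blobs(m>0,1000,30000):
    pts=np.array([onplane(f,*q[0],.018)[:2] for q in c],np.float32)
    print('tray',cv2.minAreaRect(pts),[np.round(onplane(f,*q,.018)[:2],3).tolist() for q in cv2.boxPoints(cv2.minAreaRect(c))])
cv2.imwrite('pics/crop2.png',cv2.resize(im[140:350,200:460,::-1],None,fx=3,fy=2.8,interpolation=cv2.INTER_CUBIC))
E
```

```text
well [0.598  0.3315 0.0263] (375, 296, 41, 35)
well [0.5526 0.368  0.0268] (380, 253, 42, 39)
well [0.5068 0.4053 0.0265] (386, 207, 44, 41)
tray ((0.40944722294807434, 0.23769095540046692), (0.07987181842327118, 0.20506183803081512), 41.560306549072266) [[0.441, 0.128], [0.312, 0.288], [0.37, 0.342], [0.508, 0.188]]
```

View pics/crop2.png

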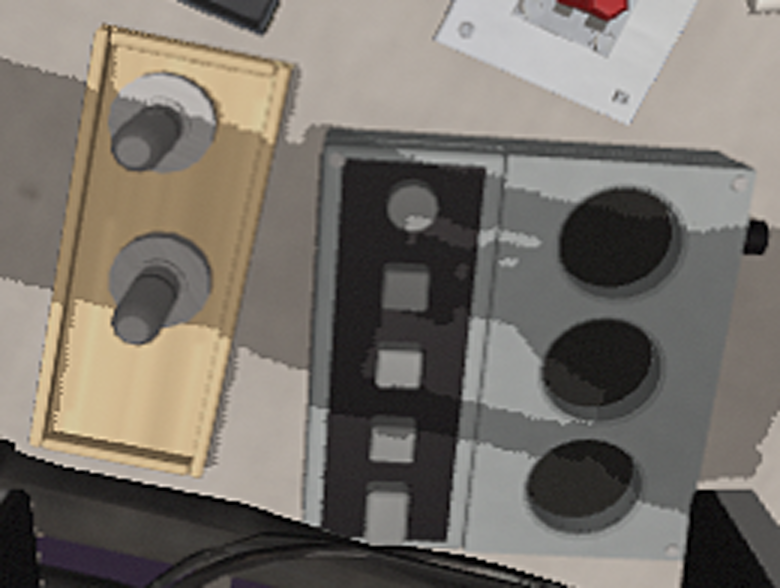

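```bash
cat >> h.py <<'E'
from scipy.optimize import least_squares
def feet(f,tc,tyaw,z=.018):
    """feet of pins inside the tray: non-wood blobs, robust circle of radius 22 mm at height z"""
    hsv=cv2.cvtColor(f['pixels'],cv2.COLOR_RGB2HSV)
    ax=np.array([np.cos(tyaw),np.sin(tyaw)]); ay=np.array([-ax[1],ax[0]])
    poly=np.array([proj(f,[*(np.array(tc)+a*ax+b*ay),.006]) for a,b in [(-.034,-.096),(.034,-.096),(.034,.096),(-.034,.096)]])
    m=np.zeros(hsv.shape[:2],np.uint8); cv2.fillPoly(m,[np.round(poly).astype(int)],1)
    m=(m>0)&(hsv[...,1]<55)
    m=cv2.morphologyEx(m.astype(np.uint8),cv2.MORPH_OPEN,np.ones((3,3)))
    out=[]
    for c in blobs(m>0,200,20000):
        P=np.array([onplane(f,*q[0],z)[:2] for q in c])
        r=least_squares(lambda c:np.linalg.norm(P-c,axis=1)-.022,P.mean(0),loss='cauchy',f_scale=.0007)
        d=np.abs(np.linalg.norm(P-r.x,axis=1)-.022)
        out.append((np.round(r.x,4),round(float((d<.001).mean()),2),cv2.boundingRect(c)))
    return out
E
python3 - <<'E'
from h import *
f=grab('wrist'); 
for o in feet(f,[.4094,.2377],.725): print(o)
w2=np.array([.5526,.368]);x=np.array([.629,.777]);y=np.array([-.777,.629]);c=w2-.036*x
for n,u,v in [('round',412,206),('sl',406,288),('sm',400,368),('sr',393,440),('bar',388,513)]:
    p=onplane(f,200+u/3,140+v/2.8,.057)[:2]-c; print(n,np.round([p@x*1000,p@y*1000],1))
# corners of the unit top
for n,u,v in [('FL',325,142),('BL',750,170),('FR',305,540),('BR',685,556)]:
    p=onplane(f,200+u/3,140+v/2.8,.045)[:2]-c; print(n,np.round([p@x*1000,p@y*1000],1))
E
```

```text
(array([0.4165, 0.2361]), 0.63, (236, 223, 34, 40))
(array([0.3606, 0.2819]), 0.75, (236, 166, 36, 36))
round [-49.   73.5]
sl [-48.7  38. ]
sm [-48.5   1.6]
sr [-48.9 -33. ]
bar [-48.5 -69.8]
FL [-83.6  95.6]
BL [82.7 94. ]
FR [-83.1 -93.6]
BR [ 85.7 -93.2]
```

```bash
python3 - <<'E'
from h import *
f=grab('wrist')
for n,u,v,z in [('p1foot',162,122,.018),('p2foot',160,279,.018),('p1tip',135,154,.076),('p2tip',135,326,.076)]:
    print(n,np.round(onplane(f,200+u/3,140+v/2.8,z),4))
h=cv2.cvtColor(f['pixels'],cv2.COLOR_RGB2HSV)
a=f['pixels'][150:300,220:310,::-1].copy()
b=np.repeat(((h[150:300,220:310,1]<55)*255).astype(np.uint8)[...,None],3,2)
for P in [(.4165,.2361),(.3606,.2819)]:
    q=[proj(f,[P[0]+.022*np.cos(t),P[1]+.022*np.sin(t),.018]) for t in np.linspace(0,6.28,40)]
    cv2.polylines(a,[np.round(np.array(q)-[220,150]).astype(int)],True,(0,0,255),1)
cv2.imwrite('pics/c3.png',cv2.resize(np.hstack([a,b]),None,fx=4,fy=4,interpolation=0))
E
```

```text
p1foot [0.3608 0.2828 0.018 ]
p2foot [0.4167 0.2368 0.018 ]
p1tip [0.3625 0.2812 0.076 ]
p2tip [0.4175 0.2364 0.076 ]
```

View pics/c3.png

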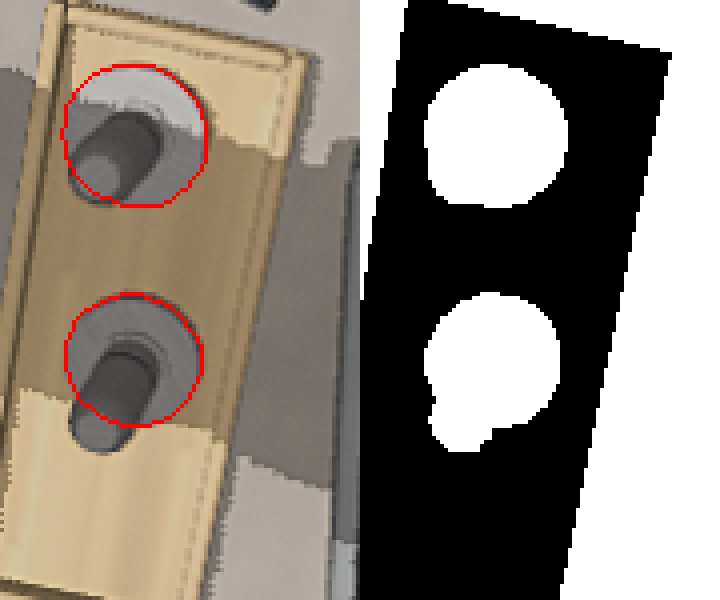

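Pins are P1 (0.361,0.282) and P2 (0.4165,0.236). The key row and unit size agree with the description to about 1.5 mm. First I go above the round key with the fingers shut.

{"name": "carry_out", "arguments": {"plan": "-24 20 0 0 1; 0 0 0 0.06 1; 0 0 38 0 1; 0 0 38 0 1; 0 0 38 0 1; 0 0 38 0 1; 0 0 38 0 1; 0 0 30 0 1; 0 0 0 0 1; 0 0 0 0 1; 0 0 0 0 1"}}

```text
time: 2.83
eef_pos: [0.4429, 0.3497, 0.0896]
orientation: [0.335, 0.942, 0.001, 0.001]
wrist_force: [0.8, -0.1, -0.3]
width: 0.001
finger_force: 0.0
```

```bash
python3 - <<'E'
from h import *
togo([.4417,.3484,.057]); f=grab('wrist','w2.png')
E
```

```text
shift tool mm [ 0.1 -1.8 32.6] yaw of tool y 0.888 t 2.8333
```

View pics/w2.png

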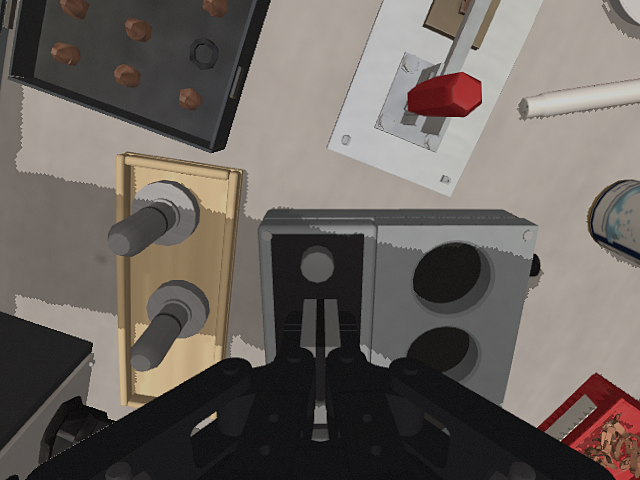

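The tip is shut above the round key, which shows at (317,265), where calibration predicts row 264. I press with force feedback.

{"name": "carry_out", "arguments": {"plan": "0 -1.8 20 0 1; 0 0 9 0 1; 0 0 4 0 1; 0 0 3 0 1; 0 0 0 0 1"}}

```text
time: 3.3
eef_pos: [0.4408, 0.3474, 0.052]
orientation: [0.335, 0.942, 0.0, 0.0]
wrist_force: [-1.0, 1.0, -0.8]
width: 0.0
finger_force: 0.0
```

{"name": "carry_out", "arguments": {"plan": "0 0 3 0 1; 0 0 0 0 1; 0 0 0 0 1"}}

```text
time: 3.55
eef_pos: [0.4408, 0.3473, 0.049]
orientation: [0.335, 0.942, 0.0, 0.0]
wrist_force: [-0.1, -0.0, -0.1]
width: 0.001
finger_force: 0.0
```

```bash
python3 - <<'E'
from h import *
for i in range(3): print(ctrl.get_state()['wrist_force'])
f=grab('side'); g=grab('scene'); 
a=f['pixels'][200:330,220:420,::-1]; b=g['pixels'][170:300,220:380,::-1]
cv2.imwrite('pics/c4.png',np.vstack([cv2.resize(a,(600,300),interpolation=cv2.INTER_CUBIC),cv2.resize(b,(600,300),interpolation=cv2.INTER_CUBIC)]))
togo([.4417,.3484,.049]); print(proj(f,[.4417,.3484,.057]),proj(g,[.4417,.3484,.057]))
E
```

```text
[-0.11240759 -0.01154856 -0.12259552]
[-0.11240759 -0.01154856 -0.12259552]
[-0.11240759 -0.01154856 -0.12259552]
shift tool mm [-0.1  1.4  0. ] yaw of tool y 0.887 t 3.65
[304.27653332 265.72794304] [268.01986295 217.98967254]
```

View pics/c4.png

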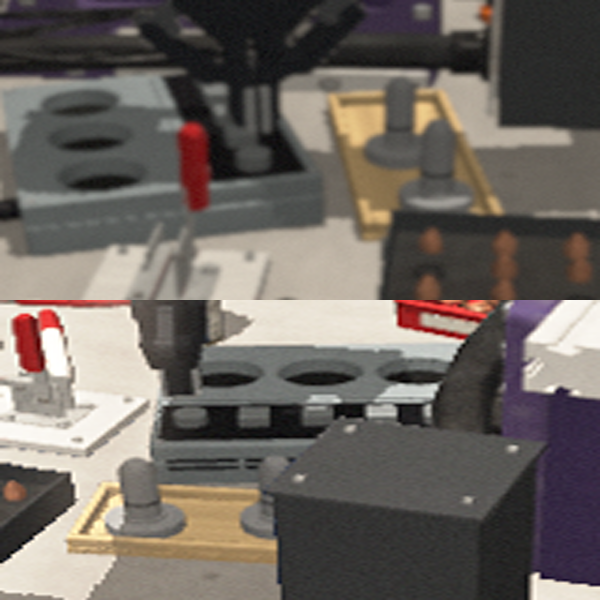

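```bash
cat >> h.py <<'E'
def tri(a,b):
    (e1,d1),(e2,d2)=a,b
    t=np.linalg.lstsq(np.stack([d1,-d2],1),e2-e1,rcond=None)[0]
    p,q=e1+t[0]*d1,e2+t[1]*d2; return (p+q)/2,np.linalg.norm(p-q)
E
python3 - <<'E'
from h import *
f=grab('side');g=grab('scene')
print('tip',tri(ray(g,268,211),ray(f,306,263)))
print('key',tri(ray(g,220+190/3.75,170+110/2.31),ray(f,220+254/3,200+150/2.31)))
print('tcp proj',proj(g,ctrl.get_state()['eef_pos']),proj(f,ctrl.get_state()['eef_pos']))
b=g['pixels'][185:245,235:315,::-1];a=f['pixels'][225:285,265:345,::-1]
cv2.imwrite('pics/c5.png',np.hstack([cv2.resize(x,(400,300),interpolation=0) for x in (a,b)]))
E
```

```text
tip (array([0.44053649, 0.3502436 , 0.06860726]), np.float64(0.011117320684508868))
key (array([0.44501563, 0.34463943, 0.05689235]), np.float64(0.002839373731222437))
tcp proj [268.20351487 221.50102282] [305.27252724 269.69916588]
```

View pics/c5.png

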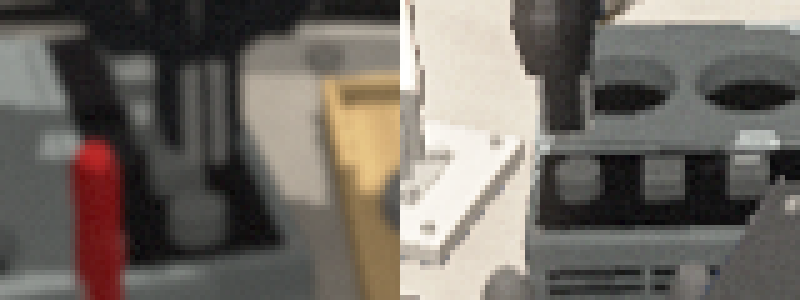

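Both views show the finger tips still above the key and about 1–2 px to its left. No contact force yet, so the true tips sit higher than the TCP says. I keep descending, watching the force.

{"name": "carry_out", "arguments": {"plan": "0 0 3 0 1; 0 0 3 0 1; 0 0 0 0 1"}}

```text
time: 4.0
eef_pos: [0.44, 0.3468, 0.0419]
orientation: [0.335, 0.942, -0.001, -0.0]
wrist_force: [0.1, -0.0, 0.1]
width: -0.0
finger_force: 0.0
```

{"name": "carry_out", "arguments": {"plan": "0 0 2 0 1; 0 0 2 0 1; 0 0 0 0 1"}}

```text
time: 4.25
eef_pos: [0.4402, 0.3469, 0.0381]
orientation: [0.335, 0.942, -0.0, -0.0]
wrist_force: [-0.5, -0.3, -0.5]
width: -0.001
finger_force: 0.0
```

{"name": "carry_out", "arguments": {"plan": "0 0 2 0 1; 0 0 2 0 1; 0 0 0 0 1"}}

```text
time: 4.5
eef_pos: [0.4403, 0.347, 0.0342]
orientation: [0.335, 0.942, -0.0, -0.0]
wrist_force: [0.3, -0.1, -0.3]
width: 0.003
finger_force: 0.0
```

```bash
python3 - <<'E'
from h import *
f=grab('side');g=grab('scene')
p=ctrl.get_state()['eef_pos'];print('tcp proj',proj(g,p),proj(f,p),p)
b=g['pixels'][185:245,235:315,::-1];a=f['pixels'][225:285,265:345,::-1]
cv2.imwrite('pics/c6.png',np.hstack([cv2.resize(x,(400,300),interpolation=0) for x in (a,b)]))
E
```

```text
tcp proj [268.59830815 227.10582128] [305.7310956  276.88015483] [0.4404618  0.34711651 0.03453711]
```

View pics/c6.png

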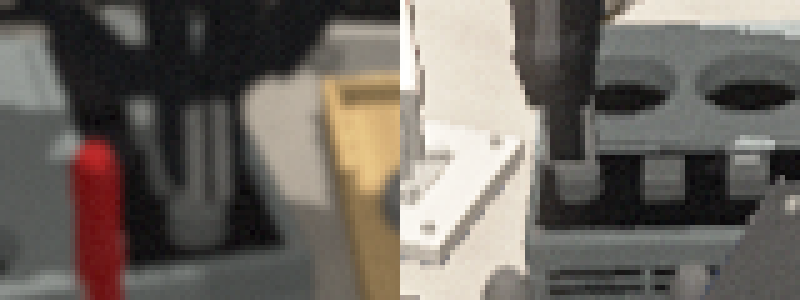

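{"name": "carry_out", "arguments": {"plan": "0 0 2 0 1; 0 0 0 0 1; 0 0 0 0 1"}}

```text
time: 4.85
eef_pos: [0.4405, 0.3472, 0.0326]
orientation: [0.335, 0.942, -0.0, -0.0]
wrist_force: [0.5, -0.2, -0.3]
width: 0.0
finger_force: 0.0
```

{"name": "carry_out", "arguments": {"plan": "0 0 2 0 1; 0 0 0 0 1; 0 0 0 0 1"}}

```text
time: 5.1
eef_pos: [0.4404, 0.3471, 0.0305]
orientation: [0.335, 0.942, -0.0, -0.0]
wrist_force: [-0.1, -0.1, -0.1]
width: 0.0
finger_force: 0.0
```

{"name": "carry_out", "arguments": {"plan": "0 0 2 0 1; 0 0 0 0 1; 0 0 0 0 1"}}

```text
time: 5.35
eef_pos: [0.4406, 0.3472, 0.0286]
orientation: [0.335, 0.942, -0.0, -0.0]
wrist_force: [0.2, 0.9, -0.4]
width: 0.003
finger_force: 0.0
```

```bash
python3 - <<'E'
from h import *
g=grab('scene')['pixels']; old=cv2.imread('pics/c6.png')[2::5,402::5,::-1]; o0=cv2.imread('pics/scene0.png')[:,:,::-1]
c5=cv2.imread('pics/c5.png')[2::5,402::5,::-1]
for u in (267,271,275):
    print(u); 
    for n,a in [('start',o0[205:233,u]),('c5',c5[20:48,u-235]),('c6',old[20:48,u-235]),('now',g[205:233,u])]: print(n,a.astype(int).mean(1).astype(int).tolist())
E
```

```text
267
start [201, 202, 194, 194, 195, 194, 199, 200, 173, 200, 158, 50, 143, 179, 179, 146, 106, 95, 102, 81, 53, 39, 44, 44, 39, 58, 170, 205]
c5 [49, 44, 45, 42, 45, 32, 79, 113, 112, 127, 92, 33, 80, 107, 108, 98, 88, 75, 79, 69, 42, 31, 28, 36, 24, 43, 92, 128]
c6 [40, 45, 48, 44, 40, 44, 41, 42, 40, 42, 38, 28, 103, 119, 104, 95, 86, 79, 82, 73, 42, 34, 26, 32, 29, 42, 96, 125]
now [42, 44, 45, 44, 46, 45, 41, 37, 37, 44, 42, 40, 39, 34, 78, 106, 89, 82, 85, 71, 45, 34, 33, 32, 30, 35, 97, 128]
271
start [39, 117, 185, 200, 195, 200, 198, 200, 158, 198, 154, 136, 167, 173, 170, 173, 120, 82, 98, 100, 66, 37, 33, 37, 39, 48, 169, 206]
c5 [79, 84, 73, 63, 60, 58, 101, 118, 108, 124, 86, 81, 103, 103, 101, 107, 93, 83, 83, 80, 53, 27, 27, 22, 16, 49, 104, 124]
c6 [25, 63, 86, 70, 66, 58, 62, 55, 53, 49, 43, 38, 96, 113, 105, 102, 90, 83, 79, 80, 53, 29, 25, 23, 24, 50, 102, 122]
now [32, 31, 28, 46, 68, 69, 53, 56, 54, 44, 43, 46, 38, 36, 83, 112, 94, 81, 84, 85, 57, 25, 19, 31, 21, 52, 100, 124]
275
start [43, 30, 119, 188, 202, 198, 199, 202, 153, 178, 129, 25, 24, 48, 48, 38, 43, 45, 35, 29, 30, 32, 27, 25, 20, 102, 181, 210]
c5 [22, 26, 72, 108, 120, 118, 120, 116, 99, 112, 75, 7, 13, 32, 31, 39, 42, 49, 38, 21, 25, 20, 19, 18, 18, 50, 108, 126]
c6 [21, 23, 70, 113, 124, 117, 120, 124, 101, 117, 73, 17, 17, 34, 32, 30, 46, 52, 35, 16, 22, 23, 25, 21, 19, 56, 106, 128]
now [27, 23, 69, 110, 124, 120, 123, 122, 102, 111, 77, 14, 17, 34, 40, 36, 43, 48, 38, 24, 17, 21, 26, 19, 23, 52, 107, 126]
```

The key is unmoved and the finger edge is still about 2 px above its top. I keep lowering.

{"name": "carry_out", "arguments": {"plan": "0 0 2 0 1; 0 0 0 0 1; 0 0 2 0 1; 0 0 0 0 1; 0 0 0 0 1"}}

```text
time: 5.82
eef_pos: [0.4408, 0.3473, 0.0249]
orientation: [0.335, 0.942, 0.0, 0.0]
wrist_force: [-0.5, -0.5, 2.2]
width: 0.0
finger_force: 1.2
```

{"name": "carry_out", "arguments": {"plan": "0 0 2 0 1; 0 0 0 0 1; 0 0 0 0 1"}}

```text
time: 6.07
eef_pos: [0.4408, 0.3474, 0.0229]
orientation: [0.335, 0.942, 0.0, 0.0]
wrist_force: [0.3, -0.1, 3.9]
width: -0.001
finger_force: 1.6
```

{"name": "carry_out", "arguments": {"plan": "0 0 2 0 1; 0 0 0 0 1; 0 0 0 0 1"}}

```text
time: 6.32
eef_pos: [0.4408, 0.3474, 0.0209]
orientation: [0.335, 0.942, 0.0, 0.0]
wrist_force: [-0.7, -0.5, 4.2]
width: -0.0
finger_force: 2.1
```

Key contact came at TCP reading z ≈ 0.028, so the shut tips are really about 29 mm above the reported TCP. At 0.021 the key is about 7 mm down at 4.2 N, so it counts as pressed. I go up and check the clearance to the case lid.

{"name": "carry_out", "arguments": {"plan": "0 0 -8 0 1; 0 0 -12 0 1; 0 0 -35 0 1; 0 0 -35 0 1; 0 0 -35 0 0.4; 0 0 0 0 0.4; 0 0 0 0 0.4"}}

```text
time: 6.9
eef_pos: [0.4423, 0.3485, 0.1496]
orientation: [0.335, 0.942, 0.003, 0.002]
wrist_force: [0.1, -0.2, -0.6]
width: 0.414
finger_force: 0.0
```

```bash
python3 - <<'E'
from h import *
togo([.3606,.2822,.003])
w=grab('wrist'); g=grab('scene')
# lid from the first wrist view pose
w1=dict(w); Rr=np.array([[-.813,.582,0],[.582,.813,0],[0,0,-1.]]); p=np.array([.41057,.34623,.3077])
w1['eye']=p+Rr@np.array([.0835,0,-.1713]); w1['attitude']=Rr@np.array([[0,.9476,.3195],[1,0,0],[0,.3195,-.9476]])
print('hinge',onplane(w1,185,103,.02),onplane(w1,185,103,.04))
e,d=ray(w1,95,92); h=onplane(w1,185,103,.03)
for z in (.05,.08,.1,.12,.14,.16): print(z,np.round(onplane(w1,95,92,z),3),proj(g,onplane(w1,95,92,z)))
print('eye check P1 foot', feet(w,[.4094,.2377],.725))
E
```

```text
shift tool mm [  21.7 -103.9  146. ] yaw of tool y 0.887 t 6.9
hinge [0.24064664 0.27648916 0.02      ] [0.24509273 0.28164549 0.04      ]
0.05 [0.179 0.212 0.05 ] [193.70083871 310.3115216 ]
0.08 [0.19  0.225 0.08 ] [193.15472621 291.15991976]
0.1 [0.198 0.233 0.1  ] [192.80714563 278.28317263]
0.12 [0.206 0.242 0.12 ] [192.47314977 265.32384417]
0.14 [0.213 0.25  0.14 ] [192.1530802  252.28606204]
0.16 [0.221 0.259 0.16 ] [191.84728579 239.17410056]
eye check P1 foot [(array([0.4168, 0.2374]), 0.42, (169, 252, 59, 67)), (array([0.3609, 0.283 ]), 0.7, (165, 168, 57, 57))]
```

{"name": "carry_out", "arguments": {"plan": "7.5 -34.5 0 0 0.4; 7 -34.5 0 0 0.4; 7 -34.5 0 0 0.4; 0 0 35 0 0.4; 0 0 35 0 0.4; 0 0 20 0 0.4; 0 0 0 0 0.4; 0 0 0 0 0.4"}}

```text
time: 7.67
eef_pos: [0.3559, 0.2788, 0.0532]
orientation: [0.335, 0.942, -0.003, -0.002]
wrist_force: [-0.3, -0.2, 0.6]
width: 0.601
finger_force: 0.0
```

```bash
python3 - <<'E'
from h import *
togo([.3607,.2826,.003])
w=grab('wrist','w3.png')
E
```

```text
shift tool mm [-1.3  6.3 50.2] yaw of tool y 0.887 t 7.6667
```

View pics/w3.png

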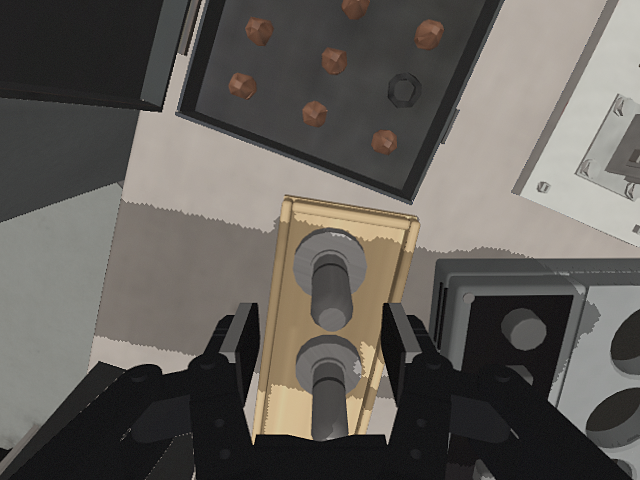

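The fingers straddle P1, whose tip is at (332,318) and foot at (330,262). The pads at columns 245/395 put the pin 6 mm to the right, as computed. The finger rows confirm the ~30 mm tip offset. I descend and grip.

{"name": "carry_out", "arguments": {"plan": "-1.3 6.3 10 0 0.4; 0 0 20 0 0.4; 0 0 20 0 0.4; 0 0 0 0 0.4; 0 0 0 0 1; 0 0 0 0 1; 0 0 0 0 1; 0 0 0 0 1; 0 0 0 0 1"}}

```text
time: 8.47
eef_pos: [0.3642, 0.285, 0.0072]
orientation: [0.335, 0.942, 0.001, 0.001]
wrist_force: [-3.0, -3.1, 6.7]
width: 0.219
finger_force: 58.4
```

{"name": "carry_out", "arguments": {"plan": "0 0 -5 0 1; 0 0 -15 0 1; 0 0 -30 0 1; 0 0 -35 0 1; 0 0 -25 0 1; 0 0 0 0 1; 0 0 0 0 1"}}

```text
time: 9.05
eef_pos: [0.3651, 0.2858, 0.1178]
orientation: [0.335, 0.942, 0.002, 0.002]
wrist_force: [-0.1, -0.2, -3.2]
width: 0.211
finger_force: 59.2
```

```bash
python3 - <<'E'
from h import *
togo([.5068,.4052,.110]); 
w=grab('wrist','w4.png')
E
```

```text
shift tool mm [-34.4 182.    8.8] yaw of tool y 0.887 t 9.05
```

{"name": "carry_out", "arguments": {"plan": "-5.7 30.3 0 0 1; -5.7 30.3 0 0 1; -5.7 30.3 0 0 1; -5.7 30.3 0 0 1; -5.7 30.3 0 0 1; -5.9 30.5 0 0 1; 0 0 0 0 1; 0 0 0 0 1; 0 0 0 0 1"}}

```text
time: 9.85
eef_pos: [0.5031, 0.4025, 0.1125]
orientation: [0.335, 0.942, -0.002, -0.002]
wrist_force: [-1.1, 0.9, -3.8]
width: 0.218
finger_force: 59.9
```

```bash
python3 - <<'E'
from h import *
togo([.5068,.4052,.110]); 
w=grab('wrist','w5.png')
E
```

```text
shift tool mm [-1.1  4.4  2.5] yaw of tool y 0.887 t 9.85
```

View pics/w5.png

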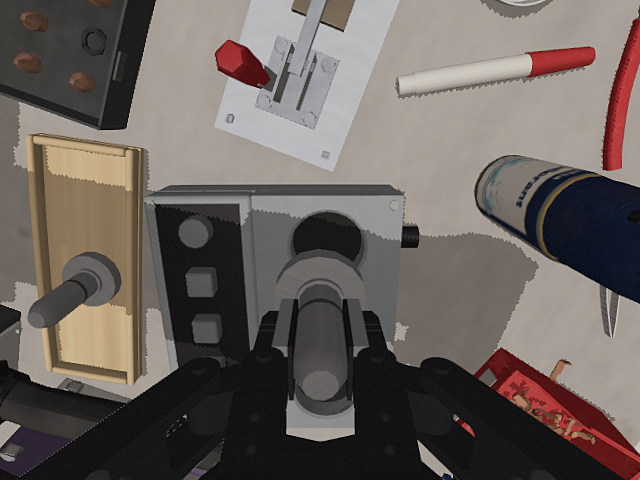

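The pin is held upright over the unit, with its foot top edge around (320,250) just below well_1, which is at (327,240). I measure the pin's offset in the hand from the foot edge.

```bash
python3 - <<'E'
from h import *
w=grab('wrist'); im=cv2.GaussianBlur(w['pixels'],(3,3),0).astype(int).mean(2); s,p,r=tool()
P=[]
for u in range(298,350,4):
    c=im[238:275,u]; j=int(np.argmax(np.diff(c))); v=238+j+.5
    q=onplane(w,u,v,p[2]+.011); P.append((r.T@(q-p))[:2]*1000); 
P=np.array(P); print(np.round(P,1).tolist())
k=least_squares(lambda c:np.linalg.norm(P-c,axis=1)-22,[0,0],loss='cauchy'); print('foot centre in tool xy',k.x, np.abs(k.fun).max())
E
```

```text
[[20.8, -10.3], [25.2, -8.5], [21.8, -6.7], [22.3, -4.9], [26.1, -3.1], [26.6, -1.3], [22.8, 0.5], [26.1, 2.3], [22.3, 4.1], [21.8, 5.9], [21.3, 7.7], [19.9, 9.5], [18.9, 11.4]]
foot centre in tool xy [ 0.98167886 -1.14619459] 3.6188029857177213
```

```bash
python3 - <<'E'
from h import *
w=grab('wrist'); im=cv2.GaussianBlur(w['pixels'],(3,3),0).astype(int).mean(2)
print('uncovered check', im[240,285:300].astype(int).tolist(), im[240,355:370].astype(int).tolist(), im[200:220,327].astype(int).tolist())
P=[]
for v in range(222,246,2):
    row=np.abs(np.diff(im[v,285:372])); d=im[v,285:372]<75
    i=np.flatnonzero(d); 
    if len(i)>10: P+= [onplane(w,285+i[0]-.5,v,.045)[:2],onplane(w,285+i[-1]+.5,v,.045)[:2]]
for u in range(312,345,4):
    i=np.flatnonzero(im[200:240,u]<75)
    if len(i): P.append(onplane(w,u,200+i[0]-.5,.045)[:2])
P=np.array(P)
for R0 in (.025,.026,.027):
    k=least_squares(lambda c:np.linalg.norm(P-c,axis=1)-R0,[.5068,.4052],loss='cauchy',f_scale=.001); print(R0,k.x,np.sqrt(np.median(k.fun**2)))
E
```

```text
uncovered check [100, 98, 92, 86, 81, 75, 65, 47, 26, 21, 23, 24, 23, 22, 22] [24, 23, 23, 23, 26, 38, 51, 62, 73, 81, 85, 92, 99, 101, 101] [151, 151, 151, 151, 151, 152, 152, 151, 140, 121, 95, 61, 38, 35, 38, 37, 37, 37, 37, 35]
0.025 [0.50655841 0.40483872] 0.00018667552012631775
0.026 [0.50755296 0.40388324] 0.0003017032936246736
0.027 [0.50850191 0.4029315 ] 0.0005928773878851046
```

{"name": "carry_out", "arguments": {"plan": "-2 5.4 0 0 1; 0 0 25 0 1; 0 0 25 0 1; 0 0 12 0 1; 0 0 0 0 1; 0 0 0 0 1; 0 0 0 0 1"}}

```text
time: 10.58
eef_pos: [0.511, 0.4075, 0.0551]
orientation: [0.335, 0.942, 0.001, 0.001]
wrist_force: [-0.4, -0.7, -3.0]
width: 0.218
finger_force: 59.8
```

```bash
python3 - <<'E'
from h import *
togo([.5068,.4050,.028])
E
```

```text
shift tool mm [ 1.7 -4.6 27.1] yaw of tool y 0.887 t 10.5833
```

{"name": "carry_out", "arguments": {"plan": "0 0 0 0 1; 0 0 0 0 1; 0 0 0 0 1"}}

```text
time: 10.83
eef_pos: [0.511, 0.4075, 0.0552]
orientation: [0.335, 0.942, 0.001, 0.001]
wrist_force: [-0.6, 0.7, -2.5]
width: 0.216
finger_force: 59.8
```

{"name": "carry_out", "arguments": {"plan": "0 0 0 0 1; 0 0 0 0 1; 0 0 0 0 1"}}

```text
time: 11.08
eef_pos: [0.5102, 0.4069, 0.0539]
orientation: [0.335, 0.942, 0.0, 0.0]
wrist_force: [-0.0, -0.8, -3.0]
width: 0.216
finger_force: 59.8
```

{"name": "carry_out", "arguments": {"plan": "0.6 -3 4 0 1; 0 0 0 0 1; 0 0 0 0 1; 0 0 0 0 1; 0 0 0 0 1"}}

```text
time: 11.5
eef_pos: [0.5077, 0.4049, 0.0496]
orientation: [0.335, 0.942, -0.0, -0.0]
wrist_force: [0.2, 0.2, -2.4]
width: 0.215
finger_force: 59.8
```

```bash
python3 - <<'E'
from h import *
togo([.5068,.4050,.028])
w=grab('wrist'); im=cv2.GaussianBlur(w['pixels'],(3,3),0).astype(int).mean(2); s,p,r=tool()
for u in (300,320,340): print(u, im[236:290:2,u].astype(int).tolist())
E
```

```text
shift tool mm [ 0.8 -0.5 21.6] yaw of tool y 0.887 t 11.5
300 [143, 139, 103, 51, 20, 22, 22, 21, 35, 64, 62, 61, 82, 102, 102, 102, 102, 103, 103, 104, 104, 103, 100, 98, 100, 85, 76]
320 [121, 80, 32, 21, 21, 21, 30, 71, 71, 70, 88, 119, 102, 104, 103, 101, 102, 102, 103, 102, 103, 75, 82, 108, 81, 65, 66]
340 [145, 145, 126, 101, 37, 21, 23, 23, 21, 51, 65, 62, 66, 99, 104, 103, 104, 104, 102, 101, 102, 103, 102, 102, 103, 99, 80]
```

{"name": "carry_out", "arguments": {"plan": "-0.2 0.5 6 0 1; 0 0 6 0 1; 0 0 4 0 1; 0 0 0 0 1; 0 0 0 0 1; 0 0 0 0 1"}}

```text
time: 12.05
eef_pos: [0.5082, 0.4052, 0.0335]
orientation: [0.335, 0.942, -0.0, -0.0]
wrist_force: [0.4, 0.2, -3.6]
width: 0.213
finger_force: 59.9
```

Below the rim with no side force. I lower the last few mm.

{"name": "carry_out", "arguments": {"plan": "0 0 3 0 1; 0 0 2 0 1; 0 0 0 0 1; 0 0 0 0 1"}}

```text
time: 12.38
eef_pos: [0.5082, 0.4051, 0.0286]
orientation: [0.335, 0.942, -0.0, -0.0]
wrist_force: [-0.6, 0.1, -3.0]
width: 0.221
finger_force: 59.8
```

{"name": "carry_out", "arguments": {"plan": "0 0 1.5 0 1; 0 0 0 0 1; 0 0 0 0 1"}}

```text
time: 12.63
eef_pos: [0.5084, 0.4053, 0.0283]
orientation: [0.335, 0.942, 0.0, 0.0]
wrist_force: [-2.1, -2.4, 3.9]
width: 0.214
finger_force: 60.5
```

{"name": "carry_out", "arguments": {"plan": "0 0 0 0 0.4; 0 0 0 0 0.4; 0 0 0 0 0.4; 0 0 -15 0 0.4; 0 0 -35 0 0.4; 0 0 -35 0 0.4; 0 0 -35 0 0.4; 0 0 0 0 0.4; 0 0 0 0 0.4; 0 0 0 0 0.4"}}

```text
time: 13.47
eef_pos: [0.5083, 0.4052, 0.1472]
orientation: [0.335, 0.942, 0.0, 0.0]
wrist_force: [-0.5, 0.2, -1.1]
width: 0.6
finger_force: 0.0
```

```bash
python3 - <<'E'
from h import *
w=grab('wrist','w6.png'); print(feet(w,[.4094,.2377],.725)); togo([.4168,.237,.003])
hsv=cv2.cvtColor(w['pixels'],cv2.COLOR_RGB2HSV); m=(hsv[...,0]>12)&(hsv[...,0]<28)&(hsv[...,1]>70)&(hsv[...,2]>100)
for c in blobs(cv2.morphologyEx(m.astype(np.uint8),cv2.MORPH_CLOSE,np.ones((5,5)))>0,3000,60000):
    print('tray',cv2.minAreaRect(np.array([onplane(w,*q[0],.018)[:2] for q in c],np.float32)),cv2.boundingRect(c))
E
```

```text
[(array([0.4175, 0.2367]), 0.4, (71, 237, 62, 62))]
shift tool mm [ -35.7 -187.   143.2] yaw of tool y 0.887 t 13.5167
tray ((0.4113156497478485, 0.2397073656320572), (0.08453559875488281, 0.20511192083358765), 41.578155517578125) (48, 128, 104, 232)
```

{"name": "carry_out", "arguments": {"plan": "-6 -31 0 0 0.4; -6 -31 0 0 0.4; -6 -31 0 0 0.4; -6 -31 0 0 0.4; -6 -31 0 0 0.4; -6 -31 0 0 0.4; 0 0 30 0 0.4; 0 0 30 0 0.4; 0 0 28 0 0.4; 0 0 0 0 0.4; 0 0 0 0 0.4; 0 0 0 0 0.4"}}

```text
time: 14.52
eef_pos: [0.4187, 0.2384, 0.0593]
orientation: [0.335, 0.942, -0.0, -0.0]
wrist_force: [0.1, -0.4, -0.2]
width: 0.601
finger_force: 0.0
```

```bash
python3 - <<'E'
from h import *
w=grab('wrist'); print(feet(w,[.41,.2385],.725)); togo([.4170,.2367,.003])
E
```

```text
[(array([0.4164, 0.2358]), 0.63, (279, 224, 72, 99))]
shift tool mm [ 0.7 -3.4 57.3] yaw of tool y 0.887 t 14.5667
```

{"name": "carry_out", "arguments": {"plan": "0.7 -3 17 0 0.4; 0 0 20 0 0.4; 0 0 18 0 0.4; 0 0 0 0 0.4; 0 0 0 0 0.4; 0 0 0 0 1; 0 0 0 0 1; 0 0 0 0 1; 0 0 0 0 1; 0 0 0 0 1"}}

```text
time: 15.4
eef_pos: [0.4176, 0.2371, 0.0059]
orientation: [0.335, 0.942, 0.001, 0.001]
wrist_force: [-1.1, -0.9, 6.8]
width: 0.222
finger_force: 58.4
```

{"name": "carry_out", "arguments": {"plan": "0 0 -5 0 1; 0 0 -15 0 1; 0 0 -30 0 1; 0 0 -35 0 1; 0 0 -25 0 1; 0 0 0 0 1; 0 0 0 0 1; 0 0 0 0 1"}}

```text
time: 16.07
eef_pos: [0.4151, 0.2358, 0.1131]
orientation: [0.335, 0.942, -0.001, -0.001]
wrist_force: [-0.8, -0.6, -3.0]
width: 0.214
finger_force: 59.0
```

```bash
python3 - <<'E'
from h import *
togo([.5526,.3680,.110])
E
```

```text
shift tool mm [-23.1 189.3   2.7] yaw of tool y 0.887 t 16.0667
```

{"name": "carry_out", "arguments": {"plan": "-3.9 31.5 0 0 1; -3.9 31.5 0 0 1; -3.9 31.5 0 0 1; -3.9 31.5 0 0 1; -3.9 31.5 0 0 1; -3.6 31.5 0 0 1; 0 0 0 0 1; 0 0 0 0 1; 0 0 0 0 1; 0 0 0 0 1; 0 0 0 0 1"}}

```text
time: 16.98
eef_pos: [0.5521, 0.3671, 0.1133]
orientation: [0.335, 0.942, -0.001, -0.001]
wrist_force: [-0.0, -0.2, -3.1]
width: 0.217
finger_force: 58.5
```

```bash
cat > foot.py <<'E'
from h import *
w=grab('wrist','w7.png'); im=cv2.GaussianBlur(w['pixels'],(3,3),0).astype(int).mean(2); s,p,r=tool()
togo([.5526,.3678,.028])
P=[]
for u in range(298,346,4):
    c=im[236:285,u]; j=int(np.argmax(np.diff(c))); P.append((r.T@(onplane(w,u,236.5+j,p[2]+.011)-p))[:2]*1000)
P=np.array(P); k=least_squares(lambda c:np.linalg.norm(P-c,axis=1)-22,[0,0],loss='cauchy'); print('foot in tool',k.x,np.median(np.abs(k.fun)))
# well rim, visible upper part
for c in blobs((im<60)&(np.mgrid[:480,:640][0]<262)&(np.abs(np.mgrid[:480,:640][1]-320)<60),150,6000): print(cv2.boundingRect(c),cv2.contourArea(c))
E
python3 foot.py
```

```text
shift tool mm [ 0.1  0.5 85.8] yaw of tool y 0.887 t 17.0333
foot in tool [ 0.47926424 -6.70443226] 1.1999351629593296
(287, 210, 70, 51) 2673.0
(284, 116, 70, 70) 323.5
```

View pics/w7.png

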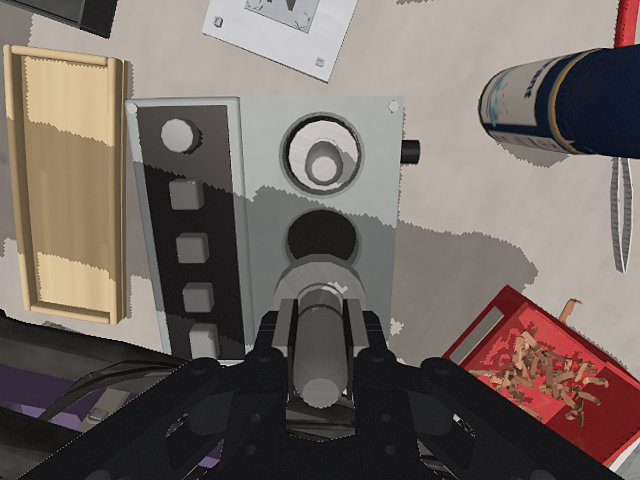

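Pin 1 is seated in well_1 at (321,155) and the tray at left is empty. Pin 2 hangs upright at column 321, in line with well_2 at (322,238). I go down.

{"name": "carry_out", "arguments": {"plan": "-0.9 0.7 0 0 1; 0 0 25 0 1; 0 0 25 0 1; 0 0 13 0 1; 0 0 0 0 1; 0 0 0 0 1; 0 0 0 0 1; 0 0 0 0 1; 0 0 0 0 1"}}

```text
time: 17.78
eef_pos: [0.5559, 0.3691, 0.0532]
orientation: [0.335, 0.942, 0.001, 0.001]
wrist_force: [0.4, 0.1, -2.7]
width: 0.224
finger_force: 58.9
```

```bash
python3 - <<'E'
from h import *
togo([.5526,.3678,.028])
w=grab('wrist'); im=cv2.GaussianBlur(w['pixels'],(3,3),0).astype(int).mean(2)
for u in (300,320,340): print(u, im[232:280:2,u].astype(int).tolist())
print(im[250,275:372:3].astype(int).tolist())
E
```

```text
shift tool mm [ 1.8 -3.2 25.2] yaw of tool y 0.887 t 17.7833
300 [109, 93, 60, 26, 26, 27, 27, 27, 27, 27, 26, 26, 25, 61, 74, 72, 73, 108, 118, 117, 115, 115, 117, 118]
320 [101, 82, 29, 28, 27, 28, 27, 25, 26, 27, 27, 62, 73, 74, 72, 107, 121, 119, 118, 117, 115, 115, 115, 117]
340 [120, 109, 109, 97, 85, 41, 26, 28, 27, 27, 27, 26, 26, 46, 74, 74, 71, 92, 116, 115, 115, 116, 116, 117]
[92, 42, 27, 27, 27, 27, 26, 25, 28, 27, 26, 26, 26, 27, 26, 27, 27, 27, 27, 27, 27, 27, 27, 27, 27, 44, 91, 106, 109, 108, 108, 109, 109]
```

```bash
python3 - <<'E'
from h import *
w=grab('wrist'); im=cv2.GaussianBlur(w['pixels'],(3,3),0).astype(float).mean(2); s,p,r=tool()
zb=.006+p[2]-.0059; print('foot bottom z',zb)
rim=[];ft=[]
for u in range(296,346,3):
    c=im[225:275,u]; k=np.flatnonzero(c<45); a=225+k[0]-.5; 
    b=np.flatnonzero((c>52)&(np.arange(50)>k[0]+3)); b=225+b[0]-.5
    rim.append((r.T@(onplane(w,u,a,.045)-p))[:2]*1000); ft.append((r.T@(onplane(w,u,b,zb)-p))[:2]*1000)
for v in range(240,252,3):
    k=np.flatnonzero(im[v,270:375]<45); rim+=[(r.T@(onplane(w,270+k[0]-.5,v,.045)-p))[:2]*1000,(r.T@(onplane(w,270+k[-1]+.5,v,.045)-p))[:2]*1000]
for n,P,R0 in [('rim',rim,25.5),('foot',ft,22)]:
    P=np.array(P); k=least_squares(lambda c:np.linalg.norm(P-c,axis=1)-R0,[0,0],loss='cauchy'); print(n,k.x,np.median(np.abs(k.fun)))
togo([.5526,.3678,.028])
E
```

```text
foot bottom z 0.05269430401281337
rim [ 0.89298655 -2.76123163] 0.08789652630973777
foot [-2.21676042 -0.27898659] 0.10236687150419144
shift tool mm [ 1.6 -2.7 24.6] yaw of tool y 0.887 t 17.8833
```

```bash
python3 - <<'E'
from h import *
w=grab('wrist'); s,p,r=tool(); im=cv2.GaussianBlur(w['pixels'],(3,3),0).astype(float).mean(2)
c=im[225:280,320]; print(c[25:42].astype(int).tolist())
b=225+np.flatnonzero((c>50)&(np.arange(55)>20))[0]-.5; t=225+np.flatnonzero((c>92)&(np.arange(55)>20))[0]-.5; print(b,t)
for z in (.046,.049,.052,.055): print(z,[(r.T@(onplane(w,320,q,z+d)-p))[0]*1000-22 for q,d in ((b,0),(t,.012))])
E
```

```text
[26, 25, 27, 40, 62, 73, 73, 73, 74, 74, 72, 81, 106, 120, 120, 119, 119]
253.5 261.5
0.046 [np.float64(-4.7201953386580975), np.float64(-4.259092181236863)]
0.049 [np.float64(-3.6031255863768266), np.float64(-3.0695108580640245)]
0.052 [np.float64(-2.48605583409552), np.float64(-1.8799295348911365)]
0.055 [np.float64(-1.368986081814242), np.float64(-0.6903482117183337)]
```

{"name": "carry_out", "arguments": {"plan": "2.6 -2.5 0 0 1; 0 0 0 0 1; 0 0 3 0 1; 0 0 0 0 1; 0 0 0 0 1; 0 0 0 0 1"}}

```text
time: 18.43
eef_pos: [0.5509, 0.3679, 0.0479]
orientation: [0.335, 0.942, -0.0, -0.0]
wrist_force: [-0.3, 0.2, -2.8]
width: 0.221
finger_force: 58.9
```

```bash
cat > fit.py <<'E'
from h import *
import sys
w=grab('wrist'); im=cv2.GaussianBlur(w['pixels'],(3,3),0).astype(float).mean(2); s,p,r=tool()
zb=.006+p[2]-.0059; rim=[];ft=[]
for u in range(296,346,3):
    c=im[225:275,u]; k=np.flatnonzero(c<45)
    if not len(k): continue
    b=np.flatnonzero((c>52)&(np.arange(50)>k[0]+2))
    rim.append((r.T@(onplane(w,u,225+k[0]-.5,.045)-p))[:2]*1000); ft.append((r.T@(onplane(w,u,225+b[0]-.5,zb)-p))[:2]*1000)
for n,P,R0 in [('rim',rim,25.5),('foot',ft,22)]:
    P=np.array(P); k=least_squares(lambda c:np.linalg.norm(P-c,axis=1)-R0,[0,0],loss='cauchy'); print(n,np.round(k.x,1),np.median(np.abs(k.fun)))
print(zb); togo([.5526,.3678,.028])
E
python3 fit.py
```

```text
rim [-2.   0.9] 0.09938477969144088
foot [-2.  -0.6] 0.10588561450496314
0.048136448322045736
shift tool mm [-1.3  0.9 20. ] yaw of tool y 0.887 t 18.4833
```

{"name": "carry_out", "arguments": {"plan": "0 1.2 6 0 1; 0 0 6 0 1; 0 0 3 0 1; 0 0 0 0 1; 0 0 0 0 1; 0 0 0 0 1"}}

```text
time: 18.98
eef_pos: [0.5517, 0.3689, 0.033]
orientation: [0.335, 0.942, -0.0, -0.0]
wrist_force: [-0.5, -0.2, -2.2]
width: 0.217
finger_force: 58.9
```

{"name": "carry_out", "arguments": {"plan": "0 0 3 0 1; 0 0 0 0 1; 0 0 1 0 1; 0 0 0 0 1; 0 0 0 0 1"}}

```text
time: 19.4
eef_pos: [0.5518, 0.3689, 0.0292]
orientation: [0.335, 0.942, -0.0, -0.0]
wrist_force: [0.3, 0.6, -2.8]
width: 0.215
finger_force: 58.9
```

{"name": "carry_out", "arguments": {"plan": "0 0 1 0 1; 0 0 0 0 1; 0 0 1 0 1; 0 0 0 0 1; 0 0 0 0 1"}}

```text
time: 19.82
eef_pos: [0.5518, 0.3689, 0.0272]
orientation: [0.335, 0.942, -0.0, -0.0]
wrist_force: [-0.3, -0.5, -2.7]
width: 0.22
finger_force: 59.0
```

{"name": "carry_out", "arguments": {"plan": "0 0 0 0 0.4; 0 0 0 0 0.4; 0 0 0 0 0.4; 0 0 -15 0 0.4; 0 0 -35 0 0.4; 0 0 -35 0 0.4; 0 0 -35 0 0.4; 0 0 -20 0 1; 0 0 0 0 1; 0 0 0 0 1; 0 0 0 0 1"}}

```text
time: 20.73
eef_pos: [0.5513, 0.3686, 0.1666]
orientation: [0.335, 0.942, -0.0, -0.0]
wrist_force: [0.3, 0.1, -0.5]
width: 0.037
finger_force: 0.0
```

```bash
python3 - <<'E'
from h import *
w=grab('wrist','w8.png')
c=np.array([.530,.340]);x=np.array([.629,.777]);y=np.array([-.777,.629])
for n,v in [('sr',-34),('sl',38),('bar',-71.5),('round',74)]:
    print(n,np.round(c-.049*x+v/1000*y,4)); togo([*(c-.049*x+v/1000*y),.050]); print(proj(w,[*(c-.049*x+v/1000*y),.057]))
E
```

```text
sr [0.5256 0.2805]
shift tool mm [-36.  -83.6 115.6] yaw of tool y 0.887 t 20.7833
[215.40216596 270.61097498]
sl [0.4697 0.3258]
shift tool mm [ 36.  -83.8 115.7] yaw of tool y 0.887 t 20.7833
[206.74620396 181.53624292]
bar [0.5547 0.257 ]
shift tool mm [-73.5 -83.5 115.6] yaw of tool y 0.887 t 20.7833
[219.66198256 311.83600177]
round [0.4417 0.3485]
shift tool mm [ 72.  -84.  115.7] yaw of tool y 0.887 t 20.7833
[202.24551059 131.81112504]
```

View pics/w8.png

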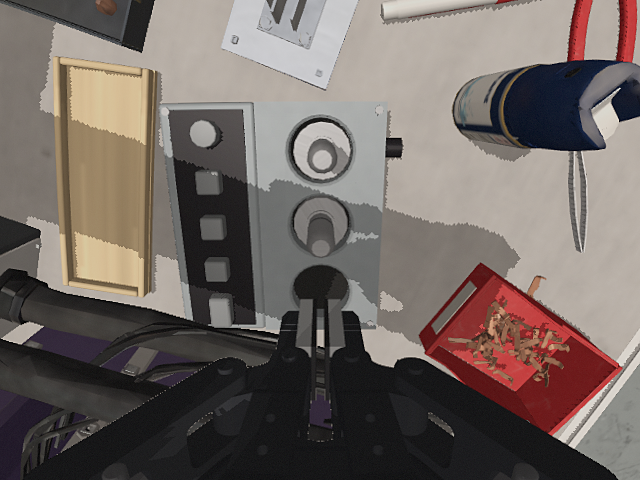

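Both pins stand in their wells at (322,150) and (320,225), and the keys lie where projected. The black tube of the machine passes just right of the bar key (about row 320–340). I estimate its position before pressing.

```bash
python3 - <<'E'
from h import *
w=grab('wrist');f=grab('side');g=grab('scene')
c=np.array([.530,.340]);x=np.array([.629,.777]);y=np.array([-.777,.629])
for su,sv in [(300,217),(300,230),(260,219)]:
  print('side px',su,sv)
  for z in (.03,.06,.09,.12,.15,.18):
    P=onplane(f,su,sv,z); q=P[:2]-c; print(z,'unit',np.round([q@x*1000,q@y*1000],0),'wrist',np.round(proj(w,P)),'scene',np.round(proj(g,P)))
im=w['pixels'].astype(int).mean(2)
for u in (60,100,150,200,221,240,260,280): print(u,im[280:400:4,u].astype(int).tolist())
s0=cv2.imread('pics/side0.png').astype(int).mean(2); print([s0[200:245:2,u].astype(int).tolist() for u in (260,285,300)])
sn=f['pixels'].astype(int).mean(2); print([sn[190:245:2,u].astype(int).tolist() for u in (260,300,340)])
E
```

```text
side px 300 217
0.03 unit [ -94. -179.] wrist [193. 394.] scene [389. 238.]
0.06 unit [ -82. -115.] wrist [187. 359.] scene [359. 224.]
0.09 unit [-69. -51.] wrist [180. 310.] scene [327. 209.]
0.12 unit [-57.  13.] wrist [169. 241.] scene [296. 194.]
0.15 unit [-44.  77.] wrist [155. 134.] scene [264. 179.]
0.18 unit [-32. 141.] wrist [135. -41.] scene [231. 164.]
side px 300 230
0.03 unit [ -81. -116.] wrist [199. 340.] scene [359. 235.]
0.06 unit [-69. -56.] wrist [193. 298.] scene [330. 221.]
0.09 unit [-58.   3.] wrist [186. 240.] scene [301. 207.]
0.12 unit [-46.  63.] wrist [177. 157.] scene [271. 192.]
0.15 unit [-35. 123.] wrist [164.  29.] scene [241. 177.]
0.18 unit [-23. 183.] wrist [ 151. -170.] scene [211. 162.]
side px 260 219
0.03 unit [  -8. -194.] wrist [279. 406.] scene [391. 215.]
0.06 unit [  -1. -129.] wrist [280. 372.] scene [362. 202.]
0.09 unit [  6. -64.] wrist [281. 326.] scene [332. 190.]
0.12 unit [12.  1.] wrist [283. 259.] scene [302. 177.]
0.15 unit [19. 66.] wrist [286. 155.] scene [270. 164.]
0.18 unit [ 25. 132.] wrist [292. -17.] scene [239. 150.]

[... 979 characters left out ...]
0, 68, 34, 35, 23, 27, 25, 21, 19, 23, 22, 24, 19, 23, 19, 23]
[[27, 28, 23, 24, 20, 29, 25, 27, 26, 28, 26, 24, 24, 25, 28, 29, 31, 28, 28, 27, 27, 25, 29], [28, 28, 27, 25, 24, 26, 27, 25, 27, 27, 26, 25, 24, 22, 28, 23, 21, 26, 24, 22, 27, 25, 27], [28, 23, 26, 26, 26, 28, 27, 22, 22, 26, 25, 28, 23, 27, 28, 24, 24, 25, 27, 28, 31, 32, 63]]
[[23, 33, 40, 43, 42, 60, 77, 38, 30, 46, 64, 120, 132, 64, 58, 38, 33, 46, 55, 31, 95, 126, 129, 93, 88, 87, 83, 84], [28, 32, 27, 26, 40, 45, 74, 82, 59, 57, 54, 57, 57, 54, 41, 26, 25, 27, 25, 27, 50, 40, 24, 27, 15, 15, 18, 33], [22, 23, 27, 30, 30, 34, 46, 75, 58, 55, 55, 50, 56, 62, 60, 43, 34, 27, 25, 38, 140, 149, 129, 128, 134, 166, 122, 107]]
```

Tube estimate: it runs right of unit y ≈ −85 mm with its top around 90–100 mm high. I will press the bar a little left of its centre (y ≈ −66). First the right-hand square key.

{"name": "carry_out", "arguments": {"plan": "-12 -28 0 0 1; -12 -28 0 0 1; -12 -27.6 0 0 1; 0 0 30 0 1; 0 0 30 0 1; 0 0 30 0 1; 0 0 28 0 1; 0 0 0 0 1; 0 0 0 0 1; 0 0 0 0 1"}}

```text
time: 21.77
eef_pos: [0.5275, 0.2817, 0.0499]
orientation: [0.335, 0.942, 0.0, 0.0]
wrist_force: [0.5, -0.6, 0.8]
width: 0.0
finger_force: 0.0
```

```bash
python3 - <<'E'
from h import *
togo([.5256,.2805,.021])
E
```

```text
shift tool mm [ 0.7 -2.1 28.9] yaw of tool y 0.887 t 21.7667
```

{"name": "carry_out", "arguments": {"plan": "0.7 -2 15 0 1; 0 0 5 0 1; 0 0 4 0 1; 0 0 3 0 1; 0 0 2 0 1; 0 0 0 0 1; 0 0 0 0 1; 0 0 0 0 1"}}

```text
time: 22.43
eef_pos: [0.526, 0.2808, 0.0212]
orientation: [0.335, 0.942, 0.001, 0.001]
wrist_force: [-0.7, 0.8, 3.9]
width: 0.003
finger_force: 2.0
```

{"name": "carry_out", "arguments": {"plan": "0 0 0.5 0 1; 0 0 0 0 1; 0 0 -10 0 1; 0 0 -30 0 1; 24 0 0 0 1; 24 0 0 0 1; 24 0 0 0 1; 0 0 0 0 1; 0 0 0 0 1; 0 0 0 0 1"}}

```text
time: 23.27
eef_pos: [0.469, 0.3253, 0.0595]
orientation: [0.335, 0.942, -0.0, -0.0]
wrist_force: [-0.4, 0.4, 0.3]
width: 0.001
finger_force: 0.0
```

```bash
python3 - <<'E'
from h import *
togo([.4697,.3258,.021])
E
```

```text
shift tool mm [-0.2  0.8 38.5] yaw of tool y 0.888 t 23.2667
```

{"name": "carry_out", "arguments": {"plan": "0 0.8 15 0 1; 0 0 10 0 1; 0 0 5 0 1; 0 0 4 0 1; 0 0 3 0 1; 0 0 2 0 1; 0 0 0 0 1; 0 0 0 0 1; 0 0 0 0 1"}}

```text
time: 24.02
eef_pos: [0.47, 0.3262, 0.0212]
orientation: [0.335, 0.942, 0.0, 0.0]
wrist_force: [-2.5, -3.5, 4.2]
width: 0.001
finger_force: 2.0
```

{"name": "carry_out", "arguments": {"plan": "0 0 0.5 0 1; 0 0 0 0 1; 0 0 -10 0 1; 0 0 -35 0 1; 0 0 -25 0 1; -26 0 -25 0 1; -26 0 0 0 1; -26 0 0 0 1; -26 0 0 0 1; 0 0 0 0 1; 0 0 0 0 1; 0 0 0 0 1"}}

```text
time: 25.02
eef_pos: [0.55, 0.2611, 0.1152]
orientation: [0.336, 0.942, 0.0, -0.0]
wrist_force: [0.0, 0.3, -1.3]
width: 0.0
finger_force: 0.0
```

```bash
cat > pins.py <<'E'
from h import *
# bright/grey pin feet inside the wells: compare grey level inside projected foot ring and find tip
w=grab('wrist'); im=w['pixels'].astype(float).mean(2)
for n,c in [('w1',[.5068,.4050]),('w2',[.5526,.3680])]:
    ring=[proj(w,[c[0]+.016*np.cos(t),c[1]+.016*np.sin(t),.039]) for t in np.linspace(0,6.28,24)]
    gap=[proj(w,[c[0]+.024*np.cos(t),c[1]+.024*np.sin(t),.030]) for t in np.linspace(0,6.28,24)]
    print(n,'foot ring',[int(im[int(round(v)),int(round(u))]) for u,v in ring if 0<=v<480 and 0<=u<640],'tip px',np.round(proj(w,[*c,.098])),int(im[tuple(np.round(proj(w,[*c,.098])[::-1]).astype(int))]))
E
python3 pins.py; python3 -c "
from h import *
togo([.5505,.2604,.021])"
```

```text
w1 foot ring [139, 140, 80, 87, 106, 111, 104, 111, 192, 194, 195, 198, 195, 195, 199, 198, 199, 199, 200, 198, 197, 195, 142, 138] tip px [506.  23.] 191
w2 foot ring [81, 113, 134, 135, 125, 107, 195, 196, 198, 193, 194, 201, 198, 203, 202, 200, 198, 197, 196, 197, 198, 192, 139, 81] tip px [491. 154.] 193
shift tool mm [-1.3 -0.2 94.1] yaw of tool y 0.887 t 25.0667
```

{"name": "carry_out", "arguments": {"plan": "-1 -0.2 30 0 1; 0 0 20 0 1; 0 0 0 0 1; 0 0 0 0 1"}}

```text
time: 25.4
eef_pos: [0.5487, 0.2601, 0.0637]
orientation: [0.335, 0.942, -0.001, -0.002]
wrist_force: [-0.7, -0.5, 0.3]
width: 0.003
finger_force: 0.0
```

{"name": "carry_out", "arguments": {"plan": "0 0 15 0 1; 0 0 10 0 1; 0 0 5 0 1; 0 0 0 0 1; 0 0 0 0 1"}}

```text
time: 25.82
eef_pos: [0.551, 0.2601, 0.0355]
orientation: [0.335, 0.942, 0.0, -0.0]
wrist_force: [-0.7, -0.0, -0.7]
width: -0.002
finger_force: 0.0
```

{"name": "carry_out", "arguments": {"plan": "0 0 6 0 1; 0 0 4 0 1; 0 0 3 0 1; 0 0 1.5 0 1; 0 0 0 0 1; 0 0 0 0 1; 0 0 0 0 1"}}

```text
time: 26.4
eef_pos: [0.5521, 0.2603, 0.0215]
orientation: [0.335, 0.942, 0.001, 0.001]
wrist_force: [1.4, 1.8, 3.2]
width: -0.001
finger_force: 1.9
```

{"name": "carry_out", "arguments": {"plan": "0 0 0.8 0 1; 0 0 0 0 1; 0 0 0 0 1; 0 0 -10 0 1; 0 0 -35 0 0.4; 0 0 -35 0 0.4; 0 0 -35 0 0.4; 0 0 -20 0 0.4; 0 0 0 0 0.4; 0 0 0 0 0.4"}}

```text
time: 27.23
eef_pos: [0.5507, 0.2596, 0.156]
orientation: [0.335, 0.942, 0.0, 0.0]
wrist_force: [-0.1, 0.3, -0.1]
width: 0.6
finger_force: 0.0
```

```bash
python3 pins.py; python3 - <<'E'
from h import *
togo([.5518,.3689,.0272])
w=grab('wrist'); hsv=cv2.cvtColor(w['pixels'],cv2.COLOR_RGB2HSV); m=(hsv[...,0]>12)&(hsv[...,0]<28)&(hsv[...,1]>70)&(hsv[...,2]>100)
for c in blobs(cv2.morphologyEx(m.astype(np.uint8),cv2.MORPH_CLOSE,np.ones((5,5)))>0,3000,60000):
    print('tray',cv2.minAreaRect(np.array([onplane(w,*q[0],.018)[:2] for q in c],np.float32)),cv2.boundingRect(c))
E
```

```text
w1 foot ring [136, 139, 76, 93, 118, 127, 120, 98, 189, 192, 193, 196, 191, 193, 194, 195, 198, 197, 197, 195, 195, 194, 139, 136] tip px [474.  37.] 189
w2 foot ring [87, 124, 178, 185, 134, 107, 193, 194, 195, 190, 192, 198, 195, 200, 199, 198, 194, 194, 194, 195, 194, 189, 134, 87] tip px [464. 145.] 191
shift tool mm [ 67.4  86.8 126.7] yaw of tool y 0.887 t 27.2833
tray ((0.41962605714797974, 0.22903314232826233), (0.08266101032495499, 0.17993450164794922), 41.61777114868164) (133, 0, 118, 233)
```

{"name": "carry_out", "arguments": {"plan": "17 21.7 0 0 0.4; 17 21.7 0 0 0.4; 17 21.7 0 0 0.4; 16.5 21.7 0 0 0.4; 0 0 0 0 0.4; 0 0 30 0 0.4; 0 0 20 0 0.4; 0 0 0 0 0.4; 0 0 0 0 0.4; 0 0 0 0 0.4"}}

```text
time: 28.17
eef_pos: [0.5532, 0.3692, 0.1044]
orientation: [0.335, 0.942, -0.001, -0.0]
wrist_force: [0.5, -0.7, 0.2]
width: 0.599
finger_force: 0.0
```

```bash
python3 - <<'E'
from h import *
togo([.5521,.3685,.0275])
E
```

```text
shift tool mm [ 0.4 -1.1 76.9] yaw of tool y 0.887 t 28.1667
```

{"name": "carry_out", "arguments": {"plan": "0.4 -0.8 20 0 0.4; 0 0 20 0 0.4; 0 0 20 0 0.4; 0 0 16 0 0.4; 0 0 0 0 0.4; 0 0 0 0 0.4; 0 0 0 0 0.4"}}

```text
time: 28.75
eef_pos: [0.5542, 0.3701, 0.031]
orientation: [0.335, 0.942, 0.001, 0.001]
wrist_force: [1.2, -0.2, 0.2]
width: 0.601
finger_force: 0.0
```

{"name": "carry_out", "arguments": {"plan": "0 0 0 0 1; 0 0 0 0 1; 0 0 0 0 1; 0 0 0 0 1; 0 0 0 0 1"}}

```text
time: 29.17
eef_pos: [0.5536, 0.3698, 0.0305]
orientation: [0.335, 0.942, 0.001, 0.001]
wrist_force: [-1.7, -1.6, 6.1]
width: 0.214
finger_force: 58.4
```

{"name": "carry_out", "arguments": {"plan": "0 0 -5 0 1; 0 0 -15 0 1; 0 0 -25 0 1; 0 0 -30 0 1; 0 0 -15 0 1; 0 0 0 0 1; 0 0 0 0 1; 0 0 0 0 1; 0 0 0 0 1"}}

```text
time: 29.92
eef_pos: [0.551, 0.3684, 0.116]
orientation: [0.335, 0.942, -0.002, -0.001]
wrist_force: [-0.4, -0.2, -2.7]
width: 0.216
finger_force: 58.8
```

```bash
cat > tray.py <<'E'
from h import *
w=grab('wrist'); hsv=cv2.cvtColor(w['pixels'],cv2.COLOR_RGB2HSV); m=(hsv[...,0]>12)&(hsv[...,0]<28)&(hsv[...,1]>70)&(hsv[...,2]>80)
for c in blobs(cv2.morphologyEx(m.astype(np.uint8),cv2.MORPH_CLOSE,np.ones((5,5)))>0,3000,90000):
    (cx,cy),(a,b),an=cv2.minAreaRect(np.array([onplane(w,*q[0],.018)[:2] for q in c],np.float32)); print('tray',cx,cy,a,b,an,cv2.boundingRect(c))
    if a>b: an-=90
    ty=np.array([-np.sin(np.radians(an)),np.cos(np.radians(an))])
    for d in (.036,-.036): print(d,np.round(np.array([cx,cy])+d*ty,4)); togo([*(np.array([cx,cy])+d*ty),.006])
E
python3 tray.py
```

```text
tray 0.4134385585784912 0.23997798562049866 0.087497778236866 0.2027956247329712 41.649539947509766 (7, 47, 123, 278)
0.036 [0.3895 0.2669]
shift tool mm [  60.9 -180.3  110.9] yaw of tool y 0.887 t 29.9667
-0.036 [0.4374 0.2131]
shift tool mm [ -10.2 -191.8  110.9] yaw of tool y 0.887 t 29.9667
```

{"name": "carry_out", "arguments": {"plan": "2 -32 0 0 1; 2 -32 0 0 1; 2 -32 0 0 1; 2 -32 0 0 1; 2 -32 0 0 1; 2.5 -32 0 0 1; 0 0 0 0 1; 0 0 0 0 1; 0 0 0 0 1; 0 0 0 0 1; 0 0 0 0 1; 0 0 0 0 1"}}

```text
time: 30.97
eef_pos: [0.4225, 0.2292, 0.119]
orientation: [0.335, 0.942, 0.0, 0.0]
wrist_force: [0.1, -0.0, -3.0]
width: 0.216
finger_force: 59.8
```

```bash
python3 - <<'E'
from h import *
togo([.4200,.2275,.0095])
E
python3 tray.py
```

```text
shift tool mm [  0.9  -2.9 109.5] yaw of tool y 0.887 t 30.9667
tray 0.4098341763019562 0.23650506138801575 0.07936841249465942 0.20256298780441284 41.477691650390625 (251, 57, 148, 269)
0.036 [0.386  0.2635]
shift tool mm [ 49.9   3.7 112.9] yaw of tool y 0.887 t 31.0167
-0.036 [0.4337 0.2095]
shift tool mm [-21.1  -8.  112.9] yaw of tool y 0.887 t 31.0167
```

{"name": "carry_out", "arguments": {"plan": "1 -3 25 0 1; 0 0 30 0 1; 0 0 25 0 1; 0 0 15 0 1; 0 0 5 0 1; 0 0 0 0 1; 0 0 0 0 1; 0 0 0 0 1"}}

```text
time: 31.68
eef_pos: [0.4207, 0.2276, 0.0204]
orientation: [0.335, 0.942, 0.001, 0.001]
wrist_force: [0.3, -0.1, -3.0]
width: 0.218
finger_force: 59.7
```

{"name": "carry_out", "arguments": {"plan": "0 0 2 0 1; 0 0 2 0 1; 0 0 0 0 1; 0 0 0 0 1; 0 0 0 0 1"}}

```text
time: 32.1
eef_pos: [0.4192, 0.2268, 0.0151]
orientation: [0.335, 0.942, 0.0, 0.0]
wrist_force: [-0.4, 0.3, -4.0]
width: 0.215
finger_force: 59.7
```

{"name": "carry_out", "arguments": {"plan": "0 0 2 0 1; 0 0 2 0 1; 0 0 0 0 1; 0 0 0 0 1; 0 0 0 0 1"}}

```text
time: 32.52
eef_pos: [0.419, 0.2267, 0.0108]
orientation: [0.335, 0.942, -0.0, -0.0]
wrist_force: [0.6, 0.1, -2.8]
width: 0.217
finger_force: 59.7
```

{"name": "carry_out", "arguments": {"plan": "0 0 1.2 0 1; 0 0 0 0 1; 0 0 0 0 1"}}

```text
time: 32.77
eef_pos: [0.4191, 0.2268, 0.0097]
orientation: [0.335, 0.942, -0.0, -0.0]
wrist_force: [-0.1, -0.6, -3.1]
width: 0.219
finger_force: 59.7
```

{"name": "carry_out", "arguments": {"plan": "0 0 1 0 1; 0 0 0 0 1; 0 0 0 0 1"}}

```text
time: 33.02
eef_pos: [0.4192, 0.2268, 0.0096]
orientation: [0.335, 0.942, -0.0, -0.0]
wrist_force: [-2.1, -1.4, 5.4]
width: 0.214
finger_force: 60.5
```

{"name": "carry_out", "arguments": {"plan": "0 0 0.8 0 1; 0 0 0 0 1; 0 0 0 0 1"}}

```text
time: 33.27
eef_pos: [0.4192, 0.2268, 0.0095]
orientation: [0.335, 0.942, -0.0, -0.0]
wrist_force: [-5.3, -2.6, 11.6]
width: 0.215
finger_force: 61.3
```

Pin 2 is on the tray floor. I release it, retreat and go to pin 1.

{"name": "carry_out", "arguments": {"plan": "0 0 0 0 0.4; 0 0 0 0 0.4; 0 0 0 0 0.4; 0 0 -15 0 0.4; 0 0 -35 0 0.4; 0 0 -35 0 0.4; 0 0 -35 0 0.4; 0 0 -20 0 0.4; 0 0 0 0 0.4; 0 0 0 0 0.4; 0 0 0 0 0.4"}}

```text
time: 34.18
eef_pos: [0.4185, 0.2265, 0.147]
orientation: [0.335, 0.942, -0.0, -0.0]
wrist_force: [-0.4, -0.1, -0.3]
width: 0.6
finger_force: 0.0
```

```bash
python3 - <<'E'
from h import *
w=grab('wrist'); print(feet(w,[.4098,.237],.725)); togo([.5082,.4051,.031])
E
python3 pins.py
```

```text
[(array([0.4184, 0.2263]), 0.77, (294, 195, 53, 61))]
shift tool mm [ 42.8 196.  114.8] yaw of tool y 0.887 t 34.2333
w1 foot ring [90, 85, 92, 100, 98, 127, 177, 175, 175, 176, 177, 179, 176, 175, 178, 177, 177, 176, 180, 177, 178, 177, 121, 90] tip px [639. 188.] 175
w2 foot ring [58, 90, 94, 81, 50, 49, 46, 44, 49, 48, 49, 47, 46, 46, 46, 48, 49, 43, 49, 50, 47, 48, 46, 58] tip px [617. 277.] 165
```

{"name": "carry_out", "arguments": {"plan": "7.1 32.6 0 0 0.4; 7.1 32.6 0 0 0.4; 7.1 32.6 0 0 0.4; 7.1 32.6 0 0 0.4; 7.1 32.6 0 0 0.4; 7.1 32.6 0 0 0.4; 0 0 0 0 0.4; 0 0 35 0 0.4; 0 0 0 0 0.4; 0 0 0 0 0.4; 0 0 0 0 0.4; 0 0 0 0 0.4"}}

```text
time: 35.28
eef_pos: [0.5099, 0.4051, 0.1139]
orientation: [0.336, 0.942, 0.0, 0.0]
wrist_force: [-0.2, -0.5, -0.1]
width: 0.602
finger_force: 0.0
```

```bash
python3 - <<'E'
from h import *
togo([.5078,.4048,.031])
E
python3 pins.py
```

```text
shift tool mm [ 1.5 -1.6 82.9] yaw of tool y 0.887 t 35.2833
w1 foot ring [64, 110, 111, 106, 111, 109, 146, 158, 160, 160, 166, 111, 106, 106, 107, 105, 108, 106, 59, 69, 77, 75, 73, 64] tip px [317. 274.] 103
w2 foot ring [37, 37, 35, 35, 38, 39, 22, 22, 24, 23, 19, 22, 22, 24, 25, 21, 24, 19, 25, 19, 23, 23, 31, 37] tip px [317. 365.] 33
```

{"name": "carry_out", "arguments": {"plan": "1.2 -1.5 20 0 0.4; 0 0 25 0 0.4; 0 0 20 0 0.4; 0 0 17 0 0.4; 0 0 0 0 0.4; 0 0 0 0 0.4; 0 0 0 0 1; 0 0 0 0 1; 0 0 0 0 1; 0 0 0 0 1; 0 0 0 0 1"}}

```text
time: 36.25
eef_pos: [0.509, 0.4057, 0.0333]
orientation: [0.335, 0.942, 0.001, 0.001]
wrist_force: [-0.9, -2.3, 6.8]
width: 0.216
finger_force: 58.6
```

{"name": "carry_out", "arguments": {"plan": "0 0 -5 0 1; 0 0 -15 0 1; 0 0 -25 0 1; 0 0 -30 0 1; 0 0 -15 0 1; 0 0 0 0 1; 0 0 0 0 1; 0 0 0 0 1; 0 0 0 0 1"}}

```text
time: 37.0
eef_pos: [0.5061, 0.4037, 0.1182]
orientation: [0.335, 0.942, -0.002, -0.001]
wrist_force: [0.5, 1.2, -3.9]
width: 0.215
finger_force: 58.9
```

```bash
python3 - <<'E'
from h import *
togo([.3763,.2752,.01])
E
python3 tray.py
```

```text
shift tool mm [  19.3 -181.2  109. ] yaw of tool y 0.887 t 37.0
tray 0.4122367203235626 0.2407476305961609 0.08688856661319733 0.2052251696586609 41.5848388671875 (27, 131, 116, 249)
0.036 [0.3883 0.2677]
shift tool mm [   5.2 -179.5  113. ] yaw of tool y 0.887 t 37.05
-0.036 [0.4361 0.2138]
shift tool mm [ -65.8 -191.   113. ] yaw of tool y 0.887 t 37.05
```

{"name": "carry_out", "arguments": {"plan": "3.2 -30.3 0 0 1; 3.2 -30.3 0 0 1; 3.2 -30.3 0 0 1; 3.2 -30.3 0 0 1; 3.2 -30.3 0 0 1; 3.2 -30.2 0 0 1; 0 0 0 0 1; 0 0 0 0 1; 0 0 0 0 1; 0 0 0 0 1; 0 0 0 0 1; 0 0 0 0 1"}}

```text
time: 38.05
eef_pos: [0.3788, 0.2768, 0.1209]
orientation: [0.335, 0.942, 0.0, 0.0]
wrist_force: [0.3, 0.1, -4.1]
width: 0.214
finger_force: 59.7
```

```bash
python3 - <<'E'
from h import *
togo([.3763,.2745,.0123])
E
python3 tray.py
```

```text
shift tool mm [  0.5  -3.3 108.6] yaw of tool y 0.887 t 38.05
tray 0.39738020300865173 0.2506582736968994 0.07926830649375916 0.16895800828933716 41.619117736816406 (249, 152, 132, 201)
0.036 [0.3735 0.2776]
shift tool mm [  4.5  -2.6 114.9] yaw of tool y 0.887 t 38.1
-0.036 [0.4213 0.2237]
shift tool mm [-66.5 -14.1 114.9] yaw of tool y 0.887 t 38.1
```

{"name": "carry_out", "arguments": {"plan": "0.5 -3.3 25 0 1; 0 0 30 0 1; 0 0 25 0 1; 0 0 15 0 1; 0 0 5 0 1; 0 0 0 0 1; 0 0 0 0 1; 0 0 0 0 1"}}

```text
time: 38.77
eef_pos: [0.3771, 0.275, 0.0223]
orientation: [0.335, 0.942, 0.001, 0.001]
wrist_force: [0.1, -0.7, -3.4]
width: 0.213
finger_force: 59.6
```

{"name": "carry_out", "arguments": {"plan": "0 0 2 0 1; 0 0 2 0 1; 0 0 0 0 1; 0 0 0 0 1; 0 0 0 0 1"}}

```text
time: 39.18
eef_pos: [0.3757, 0.274, 0.0171]
orientation: [0.335, 0.942, 0.0, 0.0]
wrist_force: [0.6, -0.1, -2.8]
width: 0.212
finger_force: 59.7
```

{"name": "carry_out", "arguments": {"plan": "0 0 1.5 0 1; 0 0 0 0 1; 0 0 0 0 1"}}

```text
time: 39.43
eef_pos: [0.3755, 0.2739, 0.0153]
orientation: [0.335, 0.942, -0.0, -0.0]
wrist_force: [-0.5, 0.6, -3.1]
width: 0.214
finger_force: 59.7
```

{"name": "carry_out", "arguments": {"plan": "0 0 1.5 0 1; 0 0 0 0 1; 0 0 0.8 0 1; 0 0 0 0 1; 0 0 0 0 1"}}

```text
time: 39.85
eef_pos: [0.3755, 0.2739, 0.013]
orientation: [0.335, 0.942, -0.0, -0.0]
wrist_force: [-0.4, -0.1, -3.5]
width: 0.211
finger_force: 59.7
```

{"name": "carry_out", "arguments": {"plan": "0 0 0.8 0 1; 0 0 0 0 1; 0 0 0 0 1"}}

```text
time: 40.1
eef_pos: [0.3757, 0.274, 0.0124]
orientation: [0.335, 0.942, 0.0, 0.0]
wrist_force: [-1.0, -0.7, -2.4]
width: 0.218
finger_force: 59.7
```

{"name": "carry_out", "arguments": {"plan": "0 0 0.8 0 1; 0 0 0 0 1; 0 0 0 0 1"}}

```text
time: 40.35
eef_pos: [0.3758, 0.2741, 0.0123]
orientation: [0.335, 0.942, 0.0, 0.0]
wrist_force: [-2.6, -1.6, 5.5]
width: 0.213
finger_force: 60.5
```

{"name": "carry_out", "arguments": {"plan": "0 0 0 0 0.4; 0 0 0 0 0.4; 0 0 0 0 0.4; 0 0 -15 0 0.4; 0 0 -35 0 0.4; 0 0 -35 0 0.4; 0 0 -35 0 0.4; 0 0 -20 0 0.4; 0 0 0 0 1; 0 0 0 0 1; 0 0 0 0 1"}}

```text
time: 41.27
eef_pos: [0.375, 0.2735, 0.1505]
orientation: [0.335, 0.942, -0.001, -0.0]
wrist_force: [0.1, -0.5, -0.4]
width: 0.18
finger_force: 0.0
```

```bash
python3 - <<'E'
from h import *
w=grab('wrist'); print(feet(w,[.4098,.237],.725)); togo([.4417,.3485,.050])
im=w['pixels'].astype(int).mean(2)
# upright check: tip brightness against prediction
for c in ([.3757,.2742],[.4184,.2263]): 
    u,v=np.round(proj(w,[*c,.077])).astype(int); print(u,v,im[v,u-16:u+17:2].tolist() if 0<=v<480 and 16<u<620 else '')
E
python3 tray.py
```

```text
[(array([0.4443, 0.1798]), 0.15, (264, 290, 73, 72)), (array([0.3744, 0.2743]), 0.75, (295, 193, 52, 60))]
shift tool mm [ -4.7 101.1  99.4] yaw of tool y 0.887 t 41.3167
322 243 [135.66666666666666, 79.66666666666667, 79.0, 103.33333333333333, 121.33333333333333, 118.33333333333333, 120.0, 121.66666666666667, 120.0, 120.0, 120.66666666666667, 123.66666666666667, 86.33333333333333, 76.66666666666667, 95.0, 126.66666666666667, 125.0]
308 325 [85.66666666666667, 54.0, 21.0, 19.333333333333332, 15.0, 53.0, 73.0, 73.33333333333333, 73.66666666666667, 74.66666666666667, 74.33333333333333, 77.66666666666667, 74.66666666666667, 73.0, 72.0, 72.33333333333333, 70.33333333333333]
tray 0.4076187014579773 0.23904430866241455 0.07940841466188431 0.19931715726852417 41.571895599365234 (257, 150, 126, 213)
0.036 [0.3837 0.266 ]
shift tool mm [-12.    1.  143.4] yaw of tool y 0.887 t 41.3667
-0.036 [0.4315 0.2121]
shift tool mm [-83.1 -10.6 143.3] yaw of tool y 0.887 t 41.3667
```

{"name": "carry_out", "arguments": {"plan": "-1.6 33.7 0 0 1; -1.6 33.7 0 0 1; -1.5 33.7 0 0 1; 0 0 0 0 1; 0 0 35 0 1; 0 0 35 0 1; 0 0 25 0 1; 0 0 0 0 1; 0 0 0 0 1; 0 0 0 0 1; 0 0 0 0 1"}}

```text
time: 42.28
eef_pos: [0.4445, 0.3503, 0.0586]
orientation: [0.335, 0.942, 0.001, 0.001]
wrist_force: [-0.5, 0.5, 0.0]
width: 0.004
finger_force: 0.0
```

```bash
python3 - <<'E'
from h import *
w=grab('wrist'); print(feet(w,[.4098,.237],.725)); togo([.4417,.3485,.021]); print(proj(w,[.4184,.2263,.018]),proj(w,[.4184,.2263,.076]))
im=w['pixels'].astype(int).mean(2)
for P in ([.3748,.2743,.074],[.4184,.2263,.074]): u,v=np.round(proj(w,P)).astype(int); print(u,v,im[max(v-30,0):v+30:4,u].astype(int).tolist(),im[v,max(u-40,0):u+40:4].astype(int).tolist())
E
```

```text
[(array([0.4392, 0.2184]), 0.27, (117, 342, 89, 88)), (array([0.3749, 0.2759]), 0.46, (108, 213, 81, 95))]
shift tool mm [ 1.1 -3.6 37.8] yaw of tool y 0.887 t 42.3333
[149.05124388 342.8815498 ] [103.82654049 405.61009574]
99 293 [77, 67, 73, 73, 75, 81, 79, 104, 102, 102, 101, 102, 80, 85, 87] [109, 107, 107, 106, 108, 108, 103, 105, 103, 102, 105, 105, 78, 73, 70, 65, 62, 60, 120, 119]
106 403 [74, 74, 76, 74, 74, 75, 74, 74, 76, 74, 74, 69, 73, 79, 22] [165, 157, 159, 159, 159, 161, 162, 159, 176, 158, 74, 73, 111, 170, 174, 78, 82, 78, 73, 69]
```

Pin 2 seems to have shifted: its foot blob is about 30 px from where I expected it. It may have been knocked. I go up for a clear look before pressing.

{"name": "carry_out", "arguments": {"plan": "0 0 -35 0 1; 0 0 -35 0 1; 0 -25 -35 0 1; -20 -25 -35 0 1; -20 -20 -20 0 1; 0 0 0 0 1; 0 0 0 0 1; 0 0 0 0 1"}}

```text
time: 43.0
eef_pos: [0.4307, 0.2747, 0.212]
orientation: [0.336, 0.942, 0.001, 0.0]
wrist_force: [0.5, 0.4, -0.5]
width: 0.002
finger_force: 0.0
```

```bash
cat > chk.py <<'E'
from h import *
w=grab('wrist'); im=w['pixels']; hsv=cv2.cvtColor(im,cv2.COLOR_RGB2HSV)
F=feet(w,[.4098,.237],.725); print(F)
for c,fr,bb in F:
    t=proj(w,[*c,.078]); print('foot',c,'pred foot px',np.round(proj(w,[*c,.018])),'pred tip',np.round(t))
    q=c-np.array([.4098,.237]); print('tray xy',q@[.7485,.663],q@[-.663,.7485])
m=(hsv[...,1]<55).astype(np.uint8)
x0,y0,x1,y1=[int(v) for v in (min(f[2][0] for f in F)-14,min(f[2][1] for f in F)-14,max(f[2][0]+f[2][2] for f in F)+14,max(f[2][1]+f[2][3] for f in F)+14)]
x0,y0=max(x0,0),max(y0,0)
print(x0,y0)
for r in hsv[y0:y1:5,x0:x1:4]: print(''.join('.' if p[1]>=55 else ('#' if p[2]<110 else '+') for p in r))
E
python3 chk.py; python3 tray.py | head -1; python3 -c "
from h import *
togo([.4417,.3485,.05])"
```

```text
[(array([0.44  , 0.2129]), 0.66, (258, 227, 42, 52)), (array([0.3748, 0.2743]), 0.89, (260, 136, 46, 46))]
foot [0.44   0.2129] pred foot px [279. 248.] pred tip [272. 271.]
tray xy 0.006626400000000015 -0.03806145
foot [0.3748 0.2743] pred foot px [282. 159.] pred tip [275. 168.]
tray xy -0.0014675999999999821 0.05112404999999999
244 122
+..................
+..................
+..................
........++++.......
......++++++++.....
.....++++++++++....
....++++###+++++...
....++++####++++...
....++++++##++++...
.....+++++##+++....
.....+++++#++++....
......+###++++.....
..........+........
...................
...................
...................
...................
...................
...................
...................
..................+
........###.......+
......++++++#.....+
.....++++++++#....+
....++++##++++....+
....+++####+++...++
....++#####+++...++
....++#####+++...++
.....######++....++
.....#++###......++
.....#+++#......+++
......++#.......+++
................+++
................+++
................+++
tray 0.4100493788719177 0.23673318326473236 0.07933522760868073 0.20271340012550354 41.61418914794922 (230, 99, 105, 209)
shift tool mm [ 37.1  65.1 160. ] yaw of tool y 0.887 t 43.1
```

Pin 2 was knocked to (0.440,0.213). It is still upright and inside the tray (x +7, y −38 mm), with its tip where an upright pin's would be. Pin 1 is fine and the tray is unmoved, so no mending is needed. Now the round key.

{"name": "carry_out", "arguments": {"plan": "12.4 21.7 0 0 1; 12.4 21.7 0 0 1; 12.3 21.7 0 0 1; 0 0 35 0 1; 0 0 35 0 1; 0 0 35 0 1; 0 0 35 0 1; 0 0 20 0 1; 0 0 0 0 1; 0 0 0 0 1; 0 0 0 0 1; 0 0 0 0 1"}}

```text
time: 44.1
eef_pos: [0.4443, 0.3497, 0.0532]
orientation: [0.335, 0.942, 0.001, 0.001]
wrist_force: [-0.1, 0.1, 0.3]
width: -0.003
finger_force: 0.0
```

```bash
python3 -c "
from h import *
togo([.4417,.3485,.021])"
```

```text
shift tool mm [ 1.3 -2.6 32.1] yaw of tool y 0.887 t 44.1
```

{"name": "carry_out", "arguments": {"plan": "1 -2 15 0 1; 0 0 7 0 1; 0 0 4 0 1; 0 0 3 0 1; 0 0 2.5 0 1; 0 0 0 0 1; 0 0 0 0 1; 0 0 0 0 1"}}

```text
time: 44.77
eef_pos: [0.4412, 0.3477, 0.0205]
orientation: [0.335, 0.942, 0.0, 0.0]
wrist_force: [-1.4, -0.6, 4.9]
width: -0.001
finger_force: 2.2
```

{"name": "carry_out", "arguments": {"plan": "0 0 0 0 1; 0 0 0 0 1; 0 0 -10 0 1; 0 0 -35 0 1; 0 0 -35 0 1; 0 -25 -35 0 1; -20 -25 -35 0 1; -20 -20 -35 0 1; 0 0 0 0 1; 0 0 0 0 1; 0 0 0 0 1; 0 0 0 0 1"}}

```text
time: 45.77
eef_pos: [0.4269, 0.2742, 0.1951]
orientation: [0.335, 0.942, -0.001, -0.001]
wrist_force: [0.3, -0.3, -0.7]
width: -0.001
finger_force: 0.0
```

```bash
python3 chk.py | grep -v '[.+#][.+#][.+#]'; python3 -c "
from h import *
print(ctrl.get_state()['wrist_force'])"
```

```text
[(array([0.4399, 0.2128]), 0.66, (259, 234, 44, 56)), (array([0.3747, 0.2743]), 0.95, (261, 140, 48, 49))]
foot [0.4399 0.2128] pred foot px [281. 256.] pred tip [273. 282.]
tray xy 0.006485250000000015 -0.03807000000000001
foot [0.3747 0.2743] pred foot px [285. 164.] pred tip [277. 174.]
tray xy -0.0015424500000000146 0.051190350000000016
245 126
[-0.41152574 -0.77906952 -0.41626051]
```

Both pins stand in the tray, the keys are released and the arm is clear, so I hand in.

```bash
python3 -c "
from h import *
print(ctrl.hand_in())"
```

```text
the job is handed in; nothing more can be done
None
```

I ran the full sequence and handed the job in: both pins (there were two) were pulsed in their wells and stand upright in the tray again, and the unit was switched off; `hand_in()` returned no verdict, so I can't confirm a pass.

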